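Set the sprung board holder to its mark and clamp the next board for stripping

TASK

Get the next board ready for stripping. Pull the sprung jaw of the board holder out by its upright black grip until its pointer is at the one long mark on the scale and the catch holds it there, then let go. Take the top board from the pile in the tray (between the tray's sides it cannot be gripped: slid part-way out of the open end, it can be pinched by its long edges), lay it level across the ledges of the two jaws, and press the catch's pad so that the jaw springs in and clamps it; leave the other boards in the tray and everything else on the bench where it is.

Things in the scene. Friction and masses are not known exactly. Their poses are not given: they have to be found in the camera images.
- holder: board holder fixed to the bench: base plate 298 x 108 mm, an aluminium rail along its x (34 mm wide, top at 20 mm), a fixed jaw and a sprung sliding jaw. Origin: on the bench under the middle of a clamped board; x: the way the sliding jaw pulls open; z up. Between the jaws it is open down to the rail, spring barrel and toothed rack (all within y -17..28 mm, under 34 mm high).
- fixed_ledge (a point): inner corner of the fixed jaw, where its 10 mm deep ledge (top at 56 mm) meets its upright face: at holder x -70, y 0; the ledge runs on to x -60. Both jaws are 68 mm wide (y -34..34), 22 mm thick behind the face; faces are upright from 56 to 64 mm, then flare back at 45 degrees up to 70 mm, so a board held a little off slides in.
- jaw_ledge (a point): the same corner of the sliding jaw, at holder x = 16 mm + joint jaw, height 56 mm; its 10 mm ledge points to -x. It moves with the jaw.
- long_mark (a point): the one long line (24 mm, the others 10 mm or less) across the scale along the rail's -y side, at holder x 100, y -31, height 18 mm. The other lines are 12 mm apart, one for each notch. The jaw's black pointer stands at holder x = 40 mm + joint jaw.
- jaw (a joint): opening of the sliding jaw, m: 0 in, 0.08 at its stop; starts fully in. A spring pulls it in (4 N at 0, 9 N at 0.07). A ratchet lets it out (about 2 N extra per tooth) and, let go, holds it at the last notch passed: every 0.012 up to 0.072; 0.060 is the long mark. There the faces are 146 mm apart, 6 mm more than a board; 0.048 is too tight, at 0.072 a board can fall through.
- slide_grip (a point): point in the sliding jaw's upright black grip, 68 mm above the bench; the grip is 16 mm (holder x) by 22 mm (holder y) and stands from 31 to 86 mm, with 50 mm of free room between it and the jaw. It moves with the jaw, at holder x = 96 mm + joint jaw.
- catch (a joint): angle of the catch lever, rad: 0 at rest (sprung), 0.42 fully pressed. It lifts by itself as a tooth passes. Pressed beyond about 0.3 it frees the jaw, which springs in at once: about 5 N at the pad, which sinks about 10 mm. With a board clamped the jaw stops at about 0.054.
- catch_pad (a point): middle of the top of the catch's black thumb pad, 21 x 20 mm, 42 mm above the bench at rest, at holder x 48, y 70 mm; press it straight down.
- tray: grey steel feed tray fixed to the bench, 148 mm long (x -71..77), 64 mm wide, 84 mm over its 2 mm foot flanges. Origin on the bench under the middle of the pile; its open end faces its -x. Floor at 36 mm; side walls 3 mm thick, 58 mm apart, tops at 48.5 mm; closed back end at x = 74 mm, 54 mm high.
- board: top board of the pile: green circuit board 140 (x) x 55 (y) x 4 mm, about 110 g, top flat enough to press anywhere. Origin: centre of its underside, at 44 mm in the tray; z up. Its pile mates are alike and smooth: it slides on them under a pressed fingertip.
- board_mid: the board under it, alike; origin at 40 mm height
- board_low: the lowest board, alike; origin at 36 mm height
- cup_a: paper cup of salvaged chips, 72 mm across, 85 mm tall; loose bystander, origin at the centre of its underside
- cup_b: a second such paper cup, 72 mm across, 85 mm tall; loose bystander, origin at the centre of its underside
- bottle: white plastic bottle, 60 mm across, 180 mm tall; loose bystander, origin at the centre of its underside
- tin: plain steel tin, 58 mm across, 55 mm tall; loose bystander, origin at the centre of its underside
- heatsink: salvaged finned aluminium heat sink, 70 x 45 x 30 mm, fins along its x; loose bystander, origin at the centre of its underside
- screwdriver: screwdriver lying flat, 180 mm long along its x, under 30 mm high; loose bystander, origin at the centre of its underside
- brush: brush lying flat, 170 mm long along its x, under 30 mm high; loose bystander, origin at the centre of its underside
Mind the look-alikes: they are no part of the job. Leave any blue look-alike of the tray alone.

How it is judged:
By the outcome, as a careful person would: the job done as asked, in the order asked, and still so for the second after the job is handed in, with the robot touching nothing.
It also fails if it takes over 72 s, if anything falls off the work surface, if the arm or the gripper's body presses on something with over 40 N, if the wrist force passes 120 N, or if a joint passes its speed limit or range.

ROBOT

A 6-joint arm with a two-finger parallel gripper is mounted at the origin on the work surface. World frame = base frame: x ahead of the robot, y to its left, z up, the work surface at z = 0. Lengths are in m, angles in rad, forces in N, time in s.
With the tool pointing down it reaches from about 0.35 to 0.925 m from the base axis. Payload 6.4 kg.
Tool frame: the origin (TCP) lies at the very end of the fingers, on their centre line; the grasp point (between the pads) lies robot.grasp_offset behind it (robot.grasp_offset is the distance from the TCP to the grasp point, in m); z points along the fingers, y is the direction in which the jaws open and shut (so a half turn about z gives the same grasp; the last joint's range is limited). The gripper opens to 94 mm and grips with 3 to 60 N. Pads are 16 mm wide; open, the fingers measure 119 mm over their backs; the gripper's body (75 mm by 177 mm) begins 78 mm behind the grasp point.
Start: joints at [-1.328, 0.245, 1.558, -0, 1.339, -0.174], TCP at [0.263, -0.594, 0.205] pointing down, gripper open.
Joint ranges: [-3.13, 3.13], [-1.02, 2.26], [0.13, 2.54], [-0.95, 4.09], [0.21, 2.88], [-2.74, 2.74]. Speed limits (rad/s): [2.57, 2.57, 3.14, 3.14, 3.14, 3.14].

INTERFACE

Orientations are given as a unit quaternion [x, y, z, w].
In Python, from station import robot gives the robot as it stands. The module is installed in compiled form; this text tells all that it offers.
- The arm moves only by the shell command python3 -m inch 'ROWS' [FORCE]. ROWS is JSON, a list of rows, each an object of numbers: "tx", "ty", "tz": the shift along the world's x, y, z in cm; "rx", "ry", "rz": the turn, a rotation vector about the world's x, y, z in rad; "hand": the opening in per cent of the stroke, from 0 (shut) to 100 (fully open). In form: [{"tx": .., "ty": .., "tz": .., "rx": .., "ry": .., "rz": .., "hand": ..}, ...]. A call has 1 to 12 rows; each row is the pose to reach, as a shift and turn from the pose measured when the call began; what a row does not reach only later rows make up. A row lasts 1/12 s, in which the tool goes at most 41.7 mm and 7.16 degrees, less where a joint would pass 70% of its speed; a pose out of reach is approached as far as the arm can. A call with a gripper value outside its range is refused whole. The fingers move at their own pace and stop on an object; FORCE is the grip in N (left out, the last holds). Time passes only in rows, so rows that repeat a pose let the fingers close. It gives the time, the measured TCP pose, the force and the opening at its end, in the units of the state.
- robot.observe(): the state, without advancing time (a new reading comes with each control period).
- robot.read_camera(name): name is "scene" or "top" or "wrist"; returns (picture, depth): 420x560x3 uint8, blue, green, red; 420x560 float32, m along the optical axis (not along the pixel's ray), 0 where there is no reading.
- robot.camera_info(name): a dict with "K" (3x3 intrinsics, pixels), "cam_to_world" (4x4, takes a point from camera to world coordinates); the wrist camera has in their place "T_tool_cam" (4x4, takes a point from camera to tool coordinates, whose origin is the TCP and whose axes are the flange's). Camera axes: x right, y up, looking along -z (the intrinsics and any distortion apply to the point x, -y, -z); pixel columns grow to the right and rows downward; lengths in m; the calibration is good to about 2 mm. The wrist camera is an equidistant fisheye: a pixel r from the principal point sees the ray r / f radians off the axis. A picture is of the moment at which its call begins: read the wrist's pose just before it. camera_info takes no time and is no camera call.
- robot.hand_in(): hands the job in, once; it reports no verdict.
Trained networks look in the newest picture that a camera, given by its name, has taken for a name from the list of things; names that differ only in an ending like _2 or _b are one class to them, and where a whole thing is asked for, a point or a joint stands for the part that bears it (a point fixed in the world has none). Each returns a list of dicts, best first, with "conf" (0 to 1); they miss things now and then, are a little off and sometimes report something else, mostly with a low value. They report only what shows in the picture. A call takes as long as a camera call. They do not tell look-alikes from the thing itself.
- robot.look_for(label, camera): "position" ([x, y, z] in m, in world coordinates, good to about 4 mm: the middle of the surface that is visible of it).
The state is a dict: "clock": time; "joint_pos": joint angles; "qd": joint speeds; "effort": joint torques, N m; "eef_pos": TCP position; "ee_rot": TCP orientation; "force": force on the tool from outside, world axes, zero at the start; "torque": the same for the moment, N m; "width": finger opening in m.
Only numpy, scipy, OpenCV 4.12 (cv2) and the standard library are available. Lean on these libraries where they do the work, as an engineer would, in place of code of your own. Each camera call takes 0.05 s, during which the arm holds its last target.

## Working session

There is one attempt and no reset: what is moved stays moved. The work goes in short steps, Python scripts to look and compute and a shell command to move; the robot and the scene stay as the last step left them, time stands still between calls to the robot, and variables do not carry over. Pictures are saved under pics/ and viewed, and the job is handed in when it is done.

```bash
mkdir -p pics; ls; python3 - <<'E'
from station import robot
import cv2
o=robot.observe(); print({k:(v if not hasattr(v,'round') else v) for k,v in o.items()}); print(robot.grasp_offset)
for c in ["scene","top","wrist"]:
    im,d=robot.read_camera(c); cv2.imwrite(f"pics/{c}0.png",im)
    print(c,robot.camera_info(c))
E
```

```text
pics
{'clock': 0.0, 'joint_pos': array([-1.32812647e+00,  2.45825911e-01,  1.55898175e+00, -1.92242308e-05,
        1.33868353e+00, -1.74101509e-01]), 'qd': array([-0.00035795, -0.00037342, -0.00216722,  0.00112326,  0.00042229,
       -0.00062963]), 'effort': array([-1.03485017e-04, -4.15824294e+01, -3.14604306e+01,  6.85492018e-02,
        3.31761106e-02, -1.57967183e-04]), 'eef_pos': array([ 0.26298273, -0.59378047,  0.20435513]), 'ee_rot': array([ 9.78365261e-01,  2.06882855e-01, -4.18853236e-05, -9.48392125e-04]), 'force': array([ 0.54327208, -0.01262136, -0.13537531]), 'torque': array([0.08362993, 0.02908369, 0.05300844]), 'width': 0.09401621502486861}
0.0188
scene {'K': array([[520.87615427,   0.        , 281.13527382],
       [  0.        , 520.87615427, 209.82420384],
       [  0.        ,   0.        ,   1.        ]]), 'cam_to_world': array([[ 0.21159587, -0.60639256,  0.76649543,  1.39307209],
       [ 0.97722706,  0.14406525, -0.15579625, -0.20240389],
       [-0.01595167,  0.78200592,  0.62306684,  0.79374844],
       [ 0.        ,  0.        ,  0.        ,  1.        ]]
[... 348 characters left out ...]
-02],
       [ 5.12464008e-04,  9.11824014e-02,  9.95834076e-01,
         1.23560265e+00],
       [ 0.00000000e+00,  0.00000000e+00,  0.00000000e+00,
         1.00000000e+00]])}
wrist {'K': array([[325.1922621 ,   0.        , 281.74598449],
       [  0.        , 325.1922621 , 214.15187306],
       [  0.        ,   0.        ,   1.        ]]), 'T_tool_cam': array([[ 2.57290355e-04,  9.63479788e-01,  2.67780939e-01,
         7.75292147e-02],
       [ 9.99999541e-01, -4.94990974e-04,  8.20161298e-04,
        -3.26191060e-04],
       [ 9.22757982e-04,  2.67780605e-01, -9.63479474e-01,
        -1.79080663e-01],
       [ 0.00000000e+00,  0.00000000e+00,  0.00000000e+00,
         1.00000000e+00]])}
```

View pics/scene0.png

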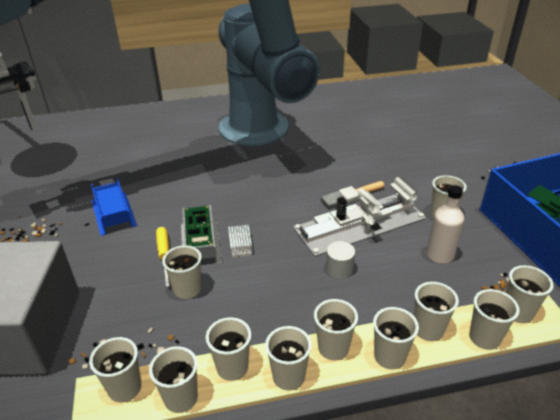

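View pics/top0.png

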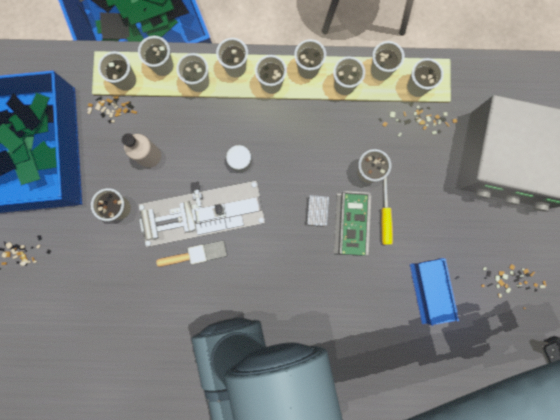

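View pics/wrist0.png

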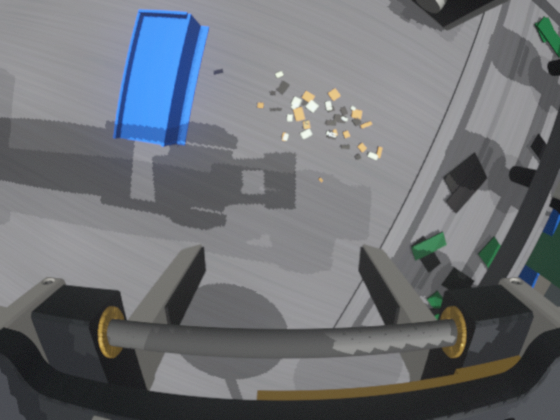

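```bash
cat > h.py <<'E'
from station import robot
import numpy as np, cv2
def pts(cam,px,d):
    i=robot.camera_info(cam);K=i["K"];T=i["cam_to_world"]
    out=[]
    for u,v in px:
        z=d[int(round(v)),int(round(u))]
        p=np.array([(u-K[0,2])/K[0,0]*z,-(v-K[1,2])/K[1,1]*z,-z,1]);out.append((T@p)[:3])
    return np.array(out)
def onz(cam,px,zw):
    i=robot.camera_info(cam);K=i["K"];T=i["cam_to_world"];out=[]
    for u,v in np.atleast_2d(px):
        r=T[:3,:3]@np.array([(u-K[0,2])/K[0,0],-(v-K[1,2])/K[1,1],-1]);c=T[:3,3]
        out.append(c+r*(zw-c[2])/r[2])
    return np.array(out)
def proj(cam,p):
    i=robot.camera_info(cam);K=i["K"];T=i["cam_to_world"]
    q=np.linalg.inv(T)@np.r_[p,1]; return K[0,0]*q[0]/-q[2]+K[0,2], -K[1,1]*q[1]/-q[2]+K[1,2]
E
python3 - <<'E'
from h import *
im,d=robot.read_camera("top"); np.save("d0.npy",d)
a=cv2.resize(im[170:260,130:280],None,fx=5,fy=5,interpolation=cv2.INTER_CUBIC); cv2.imwrite("pics/hold.png",a)
a=cv2.resize(im[180:270,300:400],None,fx=6,fy=6,interpolation=cv2.INTER_CUBIC); cv2.imwrite("pics/tray.png",a)
for n in ["holder","board","tray","jaw","slide_grip","catch_pad","catch","fixed_ledge","jaw_ledge","long_mark"]:
    try:
        for r in robot.look_for(n,"top")[:3]: print(n,r["conf"],np.round(r["position"],4))
    except Exception as e: print(n,e)
E
```

```text
holder 0.97 [0.5074 0.1628 0.0221]
board 0.65 [ 0.4825 -0.2052  0.0488]
tray 0.84 [ 0.502  -0.1748  0.0183]
tray 0.71 [ 0.3363 -0.3996  0.0357]
slide_grip 0.98 [0.5087 0.1758 0.053 ]
catch_pad 0.65 [0.5605 0.1739 0.0417]
catch 0.62 [0.5667 0.1723 0.0392]
catch 0.38 [0.5117 0.1748 0.0509]
fixed_ledge 0.74 [0.5085 0.1637 0.017 ]
jaw_ledge 0.81 [0.5054 0.1701 0.0559]
jaw_ledge 0.17 [0.6405 0.0727 0.0524]
long_mark 0.84 [0.5112 0.1654 0.0179]
```

View pics/hold.png

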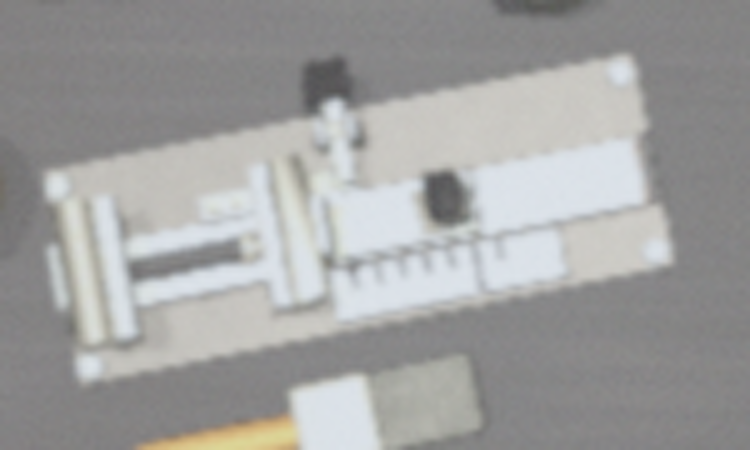

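View pics/tray.png

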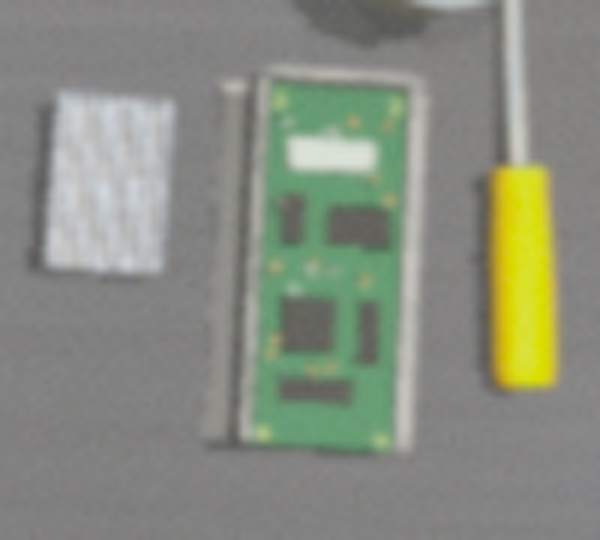

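```bash
python3 - <<'E'
from h import *
d=np.load("d0.npy")
c=lambda P,s,x0,y0:[((x+.5)/s-.5+x0,(y+.5)/s-.5+y0) for x,y in P]
H=lambda P:c(P,5,130,170)
print("base",onz("top",H([(45,178),(632,55),(672,262),(82,382)]),.006).round(4))
print("grip top",onz("top",H([(444,193)]),.086).round(4))
print("pad",onz("top",H([(327,80)]),.042).round(4))
print("mark",onz("top",H([(481,262)]),.018).round(4))
# fit pose: corners in holder frame unknown x offset a: x in [a,a+298], y +-54
from scipy.optimize import least_squares
B=onz("top",H([(45,178),(632,55),(672,262),(82,382)]),.006)[:,:2]
G=onz("top",H([(444,193)]),.086)[0,:2];P=onz("top",H([(327,80)]),.042)[0,:2];M=onz("top",H([(481,262)]),.018)[0,:2]
def f(v):
    x,y,t,a,b=v;R=np.array([[np.cos(t),-np.sin(t)],[np.sin(t),np.cos(t)]])
    q=np.array([[a,b+.108],[a+.298,b+.108],[a+.298,b],[a,b],[.096,0],[.048,.07],[.1,-.031]])
    return (q@R.T+[x,y]-np.vstack([B,G,P,M])).ravel()
s=least_squares(f,[.5,.2,-1.37,-.1,-.054]);print(s.x.round(4),(s.fun*1000).round(1))
T=c([(266,78),(416,82),(395,450),(248,440)],6,300,180)
print("board",(W:=onz("top",T,.048)).round(4))
im=cv2.imread("pics/top0.png")
print("dep",pts("top",[(354,215),(350,240)],d).round(4))
hsv=cv2.cvtColor(im[180:270,300:400],cv2.COLOR_BGR2HSV);m=cv2.inRange(hsv,(50,60,40),(90,255,255))
m=cv2.morphologyEx(m,cv2.MORPH_CLOSE,np.ones((13,13)))
cs,_=cv2.findContours(m,0,2);k=max(cs,key=cv2.contourArea);r=cv2.minAreaRect(k);bx=cv2.boxPoints(r)+[300,180];print(r,bx)
w=onz("top",bx,.048);print(w.round(4),w.mean(0).round(4),[np.linalg.norm(w[i]-w[(i+1)%4]).round(4) for i in range(4)],[np.arctan2(*(w[(i+1)%4]-w[i])[[1,0]]).round(3) for i in range(4)])
E
```

```text
base [[0.5265 0.3232 0.006 ]
 [0.5942 0.0343 0.006 ]
 [0.4915 0.0118 0.006 ]
 [0.4262 0.3002 0.006 ]]
grip top [[0.5156 0.1148 0.086 ]]
pad [[0.5734 0.1789 0.042 ]]
mark [[0.4886 0.1047 0.018 ]]
[ 0.4949  0.2091 -1.3442 -0.105  -0.0491] [ 2.2  1.5  1.5  0.  -1.  -1.8 -2.7  0.2  0.9  0.8  0.6 -0.8 -1.4  0. ]
board [[ 0.5632 -0.1797  0.048 ]
 [ 0.5629 -0.2396  0.048 ]
 [ 0.4163 -0.2321  0.048 ]
 [ 0.419  -0.174   0.048 ]]
dep [[ 0.5098 -0.2042  0.0488]
 [ 0.4501 -0.1954  0.0467]]
((54.56320571899414, 44.046226501464844), (22.06610870361328, 59.98680877685547), 2.4895527362823486) [[342.23773575 253.53207397]
 [344.84339523 193.6018858 ]
 [366.88867188 194.56037903]
 [364.28302002 254.49057007]]
[[ 0.4176 -0.1772  0.048 ]
 [ 0.5608 -0.1819  0.048 ]
 [ 0.5596 -0.2347  0.048 ]
 [ 0.4164 -0.2294  0.048 ]] [ 0.4886 -0.2058  0.048 ] [np.float64(0.1433), np.float64(0.0528), np.float64(0.1433), np.float64(0.0523)] [np.float64(-0.033), np.float64(-1.593), np.float64(3.105), np.float64(1.549)]
```

```bash
python3 -m inch '[{"tx":1.3,"ty":3.7,"tz":1,"hand":60},{"tx":2.5,"ty":7,"tz":2,"rz":-0.05},{"tx":4,"ty":11,"tz":3,"rz":-0.1},{"tx":5.3,"ty":15,"tz":3,"rz":-0.15},{"tx":6.7,"ty":19,"tz":3,"rz":-0.19},{"tx":8,"ty":23,"tz":3,"rz":-0.19},{"tx":9.4,"ty":26.5,"tz":3,"rz":-0.19},{"tx":10.8,"ty":30.3,"tz":3,"rz":-0.19},{"tx":12.1,"ty":34,"tz":3,"rz":-0.19},{"tx":13.4,"ty":37.7,"tz":3,"rz":-0.19},{"tx":14.7,"ty":41.4,"tz":3,"rz":-0.19},{"tx":16,"ty":45,"tz":3,"rz":-0.19}]' 20
```

```text
schema error: expected keys tx, ty, tz, rx, ry, rz, hand
```

```bash
python3 -m inch '[{"tx":1.3,"ty":3.7,"tz":1,"rx":0,"ry":0,"rz":-0.03,"hand":60},{"tx":4,"ty":11,"tz":3,"rx":0,"ry":0,"rz":-0.1,"hand":60},{"tx":6.7,"ty":19,"tz":3,"rx":0,"ry":0,"rz":-0.19,"hand":60},{"tx":9.4,"ty":26.5,"tz":3,"rx":0,"ry":0,"rz":-0.19,"hand":60},{"tx":25.2,"ty":70.9,"tz":3,"rx":0,"ry":0,"rz":-0.19,"hand":60},{"tx":25.2,"ty":70.9,"tz":3,"rx":0,"ry":0,"rz":-0.19,"hand":60},{"tx":25.2,"ty":70.9,"tz":3,"rx":0,"ry":0,"rz":-0.19,"hand":60},{"tx":25.2,"ty":70.9,"tz":3,"rx":0,"ry":0,"rz":-0.19,"hand":60},{"tx":25.2,"ty":70.9,"tz":3,"rx":0,"ry":0,"rz":-0.19,"hand":60},{"tx":25.2,"ty":70.9,"tz":3,"rx":0,"ry":0,"rz":-0.19,"hand":60},{"tx":25.2,"ty":70.9,"tz":3,"rx":0,"ry":0,"rz":-0.19,"hand":60},{"tx":25.2,"ty":70.9,"tz":3,"rx":0,"ry":0,"rz":-0.19,"hand":60}]' 20
```

```text
clock: 1.7
eef_pos: [0.4295, -0.125, 0.2338]
ee_rot: [0.994, 0.113, 0.0, 0.0]
force: [0.3, 0.6, 0.3]
width: 0.056
```

```bash
python3 - <<'E'
from h import *
import pickle
o=robot.observe();im,d=robot.read_camera("wrist");cv2.imwrite("pics/w1.png",im);pickle.dump((o,im,d),open("w1.pkl","wb"))
E
python3 -m inch '[{"tx":8.6,"ty":24,"tz":0,"rx":0,"ry":0,"rz":0,"hand":60},{"tx":8.6,"ty":24,"tz":0,"rx":0,"ry":0,"rz":0,"hand":60},{"tx":8.6,"ty":24,"tz":0,"rx":0,"ry":0,"rz":0,"hand":60},{"tx":8.6,"ty":24,"tz":0,"rx":0,"ry":0,"rz":0,"hand":60},{"tx":8.6,"ty":24,"tz":0,"rx":0,"ry":0,"rz":0,"hand":60},{"tx":8.6,"ty":24,"tz":0,"rx":0,"ry":0,"rz":0,"hand":60},{"tx":8.6,"ty":24,"tz":0,"rx":0,"ry":0,"rz":0,"hand":60},{"tx":8.6,"ty":24,"tz":0,"rx":0,"ry":0,"rz":0,"hand":60}]'
python3 - <<'E'
from h import *
import pickle
o=robot.observe();im,d=robot.read_camera("wrist");cv2.imwrite("pics/w2.png",im);pickle.dump((o,im,d),open("w2.pkl","wb"));print(o["eef_pos"],o["ee_rot"])
for n in ["slide_grip","catch_pad"]:
    for r in robot.look_for(n,"wrist")[:2]: print(n,r["conf"],np.round(r["position"],4))
E
```

```text
clock: 2.42
eef_pos: [0.5175, 0.1233, 0.2337]
ee_rot: [0.993, 0.119, 0.001, -0.002]
force: [0.4, -0.2, -0.3]
width: 0.0565
[0.51753814 0.12330983 0.23374864] [ 0.99289737  0.11895687  0.00120953 -0.00161392]
slide_grip 0.94 [0.5059 0.1693 0.0534]
slide_grip 0.32 [0.5137 0.166  0.0191]
catch_pad 0.66 [0.5621 0.1728 0.0411]
```

View pics/w1.png

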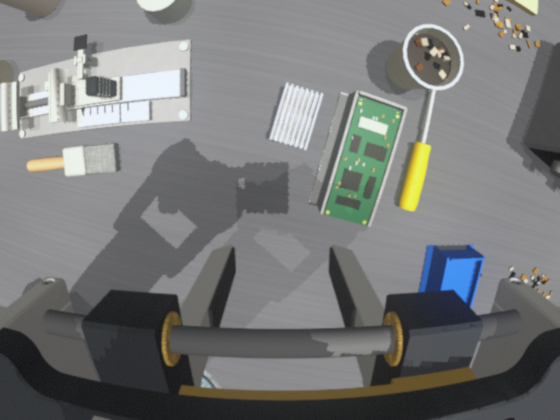

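View pics/w2.png

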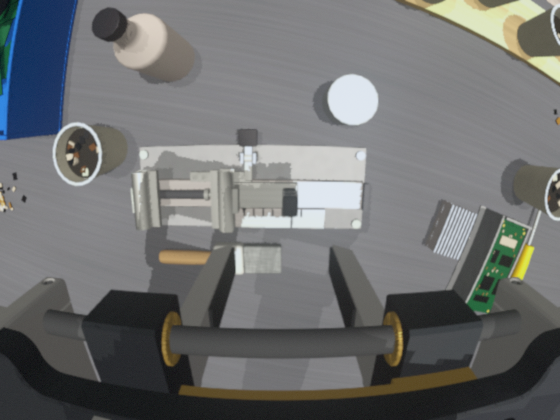

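```bash
cat >> h.py <<'E'
from scipy.spatial.transform import Rotation as Ro
def won(o,px,zw):
    i=robot.camera_info("wrist");K=i["K"];T=np.eye(4);T[:3,:3]=Ro.from_quat(o["ee_rot"]).as_matrix();T[:3,3]=o["eef_pos"];T=T@i["T_tool_cam"];out=[]
    for u,v in np.atleast_2d(px):
        a=(u-K[0,2])/K[0,0];b=(v-K[1,2])/K[1,1];r=np.hypot(a,b);s=np.sinc(r/np.pi)
        q=T[:3,:3]@np.array([a*s,-b*s,-np.cos(r)]);c=T[:3,3];out.append(c+q*(zw-c[2])/q[2])
    return np.array(out)
def crop(im,x0,x1,y0,y1,s,name):
    cv2.imwrite("pics/"+name,cv2.resize(im[y0:y1,x0:x1],None,fx=s,fy=s,interpolation=cv2.INTER_CUBIC))
def unc(P,s,x0,y0): return [((x+.5)/s-.5+x0,(y+.5)/s-.5+y0) for x,y in P]
E
python3 - <<'E'
from h import *
import pickle
o,im,d=pickle.load(open("w2.pkl","rb")); crop(im,125,375,125,265,3,"w2c.png")
o,im,d=pickle.load(open("w1.pkl","rb")); crop(im,300,420,80,240,3,"w1c.png")
E
```

```text
(no output)
```

View pics/w2c.png

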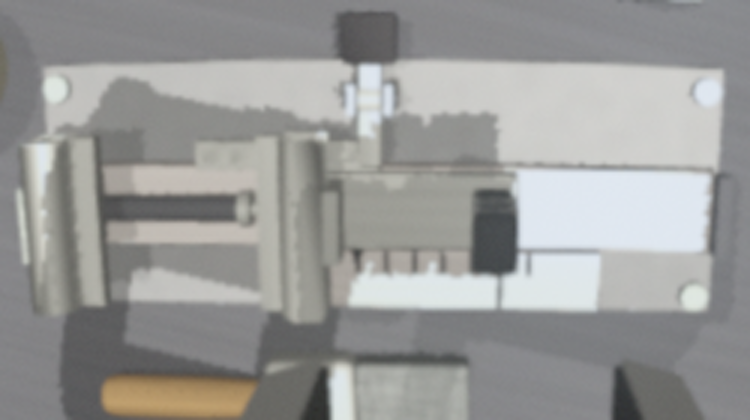

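View pics/w1c.png

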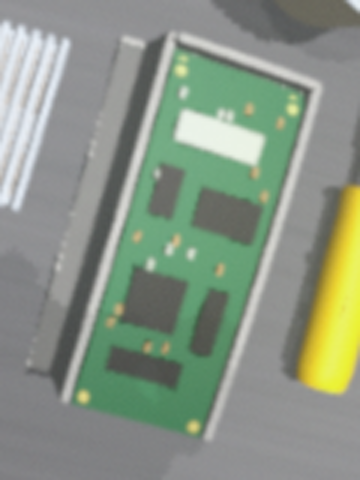

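```bash
python3 - <<'E'
from h import *
import pickle
from scipy.optimize import least_squares
o,im,d=pickle.load(open("w2.pkl","rb"))
U=lambda P:unc(P,3,125,125)
G=won(o,U([(496,242)]),.086)[0,:2];P=won(o,U([(367,37)]),.042)[0,:2];M=won(o,U([(500,282)]),.018)[0,:2]
L=won(o,U([(102,137),(107,303)]),.056)[:,:2]  # fixed ledge inner edge x=-60,y=+-34
J=won(o,U([(260,137),(262,310)]),.056)[:,:2]  # jaw ledge inner edge x=6
Q=won(o,U([(45,67),(723,70),(710,311)]),.006)[:,:2]
print(G,P,M,L,J,Q)
def f(v):
    x,y,t,a,b=v;R=Ro.from_euler('z',t).as_matrix()[:2,:2]
    q=np.array([[.096,0],[.048,.07],[.1,-.031],[-.06,.034],[-.06,-.034],[.006,.034],[.006,-.034],[a,b+.108],[a+.298,b+.108],[a+.298,b]])
    return (q@R.T+[x,y]-np.vstack([G,P,M,L,J,Q])).ravel()
s=least_squares(f,[.5,.2,-1.34,-.1,-.05]);print(s.x.round(4),(s.fun*1000).round(1).reshape(-1,2))
o,im,d=pickle.load(open("w1.pkl","rb"))
T=won(o,unc([(170,48),(312,95),(205,437),(70,400)],3,300,80),.048);print(T.round(4),T.mean(0))
print([np.linalg.norm(T[i]-T[(i+1)%4]).round(4) for i in range(4)],[np.arctan2(*(T[(i+1)%4]-T[i])[[1,0]]).round(3) for i in range(4)])
print(Ro.from_quat(o["ee_rot"]).as_euler('xyz'))
E
```

```text
[0.51591838 0.11509692] [0.57179726 0.17827234] [0.48357117 0.10380376] [[0.51396244 0.27054872]
 [0.4477264  0.25855724]] [[0.52743497 0.20816308]
 [0.46086323 0.19475646]] [[0.52835776 0.321734  ]
 [0.5933639  0.03320229]
 [0.48940891 0.00793133]]
[ 0.4933  0.2076 -1.3481 -0.1045 -0.0485] [[-1.4 -1.1]
 [ 0.4 -2. ]
 [ 1.6 -0.6]
 [-0.7  3.1]
 [-0.8  0.1]
 [ 0.4  1.1]
 [ 0.6 -0.5]
 [-0.1  0.9]
 [ 0.7 -1.2]
 [-0.7  0.2]]
[[ 0.5594 -0.1805  0.048 ]
 [ 0.5583 -0.2398  0.048 ]
 [ 0.416  -0.2344  0.048 ]
 [ 0.4184 -0.1767  0.048 ]] [ 0.48802232 -0.20785082  0.048     ]
[np.float64(0.0593), np.float64(0.1424), np.float64(0.0578), np.float64(0.141)] [np.float64(-1.59), np.float64(3.104), np.float64(1.528), np.float64(-0.027)]
[ 3.14075601e+00 -9.02837032e-04  2.26398997e-01]
```

```bash
python3 -m inch '[{"tx":-0.2,"ty":-0.9,"tz":-4,"rx":0,"ry":0,"rz":-0.01,"hand":60},{"tx":-0.2,"ty":-0.9,"tz":-8,"rx":0,"ry":0,"rz":-0.01,"hand":60},{"tx":-0.2,"ty":-0.9,"tz":-12,"rx":0,"ry":0,"rz":-0.01,"hand":60},{"tx":-0.2,"ty":-0.9,"tz":-15,"rx":0,"ry":0,"rz":-0.01,"hand":60},{"tx":-0.2,"ty":-0.9,"tz":-17,"rx":0,"ry":0,"rz":-0.01,"hand":60},{"tx":-0.2,"ty":-0.9,"tz":-18.5,"rx":0,"ry":0,"rz":-0.01,"hand":60},{"tx":-0.2,"ty":-0.9,"tz":-18.5,"rx":0,"ry":0,"rz":-0.01,"hand":60},{"tx":-0.2,"ty":-0.9,"tz":-18.5,"rx":0,"ry":0,"rz":-0.01,"hand":60}]'
python3 - <<'E'
from h import *
im,d=robot.read_camera("wrist");cv2.imwrite("pics/w3.png",im);print(robot.observe()["eef_pos"])
E
```

```text
clock: 3.23
eef_pos: [0.5144, 0.1095, 0.0485]
ee_rot: [0.994, 0.11, 0.0, -0.001]
force: [0.8, -0.7, 0.5]
width: 0.0563
[0.5155124  0.10980359 0.0496624 ]
```

View pics/w3.png

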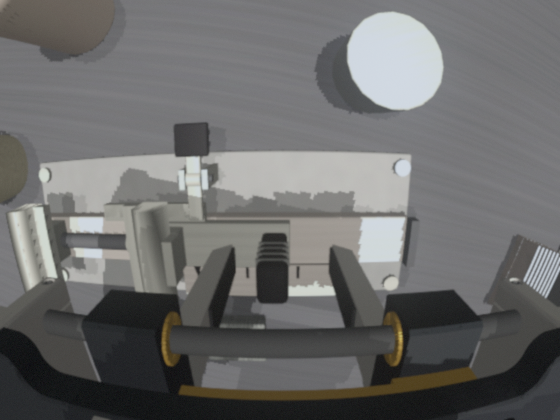

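```bash
python3 -m inch '[{"tx":0,"ty":0.5,"tz":-0.1,"rx":0,"ry":0,"rz":0,"hand":60},{"tx":0,"ty":0.5,"tz":-0.1,"rx":0,"ry":0,"rz":0,"hand":10},{"tx":0,"ty":0.5,"tz":-0.1,"rx":0,"ry":0,"rz":0,"hand":10},{"tx":0,"ty":0.5,"tz":-0.1,"rx":0,"ry":0,"rz":0,"hand":10},{"tx":0,"ty":0.5,"tz":-0.1,"rx":0,"ry":0,"rz":0,"hand":10},{"tx":0,"ty":0.5,"tz":-0.1,"rx":0,"ry":0,"rz":0,"hand":10},{"tx":0,"ty":0.5,"tz":-0.1,"rx":0,"ry":0,"rz":0,"hand":10}]' 20
```

```text
clock: 3.87
eef_pos: [0.5155, 0.1148, 0.0487]
ee_rot: [0.994, 0.111, 0.002, -0.001]
force: [0.0, -0.0, -0.5]
width: 0.0198
```

```bash
python3 -m inch '[{"tx":0,"ty":0,"tz":0,"rx":0,"ry":0,"rz":0,"hand":5},{"tx":0,"ty":0,"tz":0,"rx":0,"ry":0,"rz":0,"hand":5},{"tx":0.16,"ty":-0.7,"tz":0,"rx":0,"ry":0,"rz":0,"hand":5},{"tx":0.33,"ty":-1.46,"tz":0,"rx":0,"ry":0,"rz":0,"hand":5},{"tx":0.5,"ty":-2.2,"tz":0,"rx":0,"ry":0,"rz":0,"hand":5},{"tx":0.67,"ty":-2.92,"tz":0,"rx":0,"ry":0,"rz":0,"hand":5},{"tx":0.84,"ty":-3.65,"tz":0,"rx":0,"ry":0,"rz":0,"hand":5},{"tx":1.0,"ty":-4.4,"tz":0,"rx":0,"ry":0,"rz":0,"hand":5},{"tx":1.16,"ty":-5.1,"tz":0,"rx":0,"ry":0,"rz":0,"hand":5},{"tx":1.27,"ty":-5.56,"tz":0,"rx":0,"ry":0,"rz":0,"hand":5},{"tx":1.27,"ty":-5.56,"tz":0,"rx":0,"ry":0,"rz":0,"hand":5}]' 25
python3 - <<'E'
from h import *
o=robot.observe();print(o["eef_pos"],o["width"],o["force"])
im,d=robot.read_camera("wrist");cv2.imwrite("pics/w4.png",im)
im,d=robot.read_camera("top");crop(im,130,280,170,260,5,"t4.png")
E
```

```text
clock: 4.78
eef_pos: [0.5277, 0.0607, 0.0486]
ee_rot: [0.994, 0.11, 0.001, -0.003]
force: [-1.3, 8.6, 1.8]
width: 0.0161
[0.52771658 0.0606953  0.04858464] 0.01607301253402302 [-1.34250522  8.62983507  1.81793669]
```

View pics/w4.png

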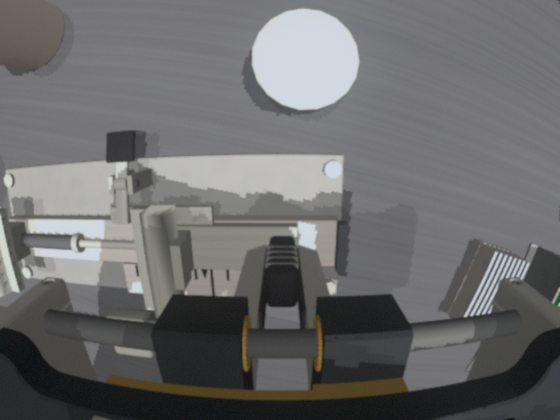

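View pics/t4.png

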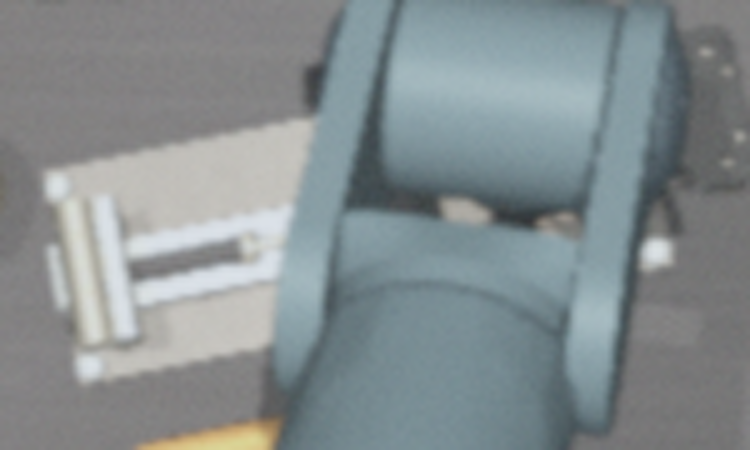

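```bash
python3 -m inch '[{"tx":0.08,"ty":-0.4,"tz":0,"rx":0,"ry":0,"rz":0,"hand":5},{"tx":0.16,"ty":-0.74,"tz":0,"rx":0,"ry":0,"rz":0,"hand":5},{"tx":0.16,"ty":-0.74,"tz":0,"rx":0,"ry":0,"rz":0,"hand":5},{"tx":0.16,"ty":-0.74,"tz":0,"rx":0,"ry":0,"rz":0,"hand":5}]'
```

```text
clock: 5.22
eef_pos: [0.529, 0.0548, 0.0486]
ee_rot: [0.994, 0.11, 0.001, -0.004]
force: [-0.4, 8.6, 1.4]
width: 0.0158
```

```bash
python3 -m inch '[{"tx":0.06,"ty":-0.32,"tz":0,"rx":0,"ry":0,"rz":0,"hand":5},{"tx":0.06,"ty":-0.32,"tz":0,"rx":0,"ry":0,"rz":0,"hand":5},{"tx":0.06,"ty":-0.32,"tz":0,"rx":0,"ry":0,"rz":0,"hand":5}]'; python3 - <<'E'
from h import *
im,d=robot.read_camera("wrist");crop(im,0,360,120,320,2.2,"w5.png")
E
```

```text
clock: 5.47
eef_pos: [0.5293, 0.0538, 0.0486]
ee_rot: [0.994, 0.11, 0.001, -0.006]
force: [-1.3, 11.3, 1.9]
width: 0.0159
```

View pics/w5.png

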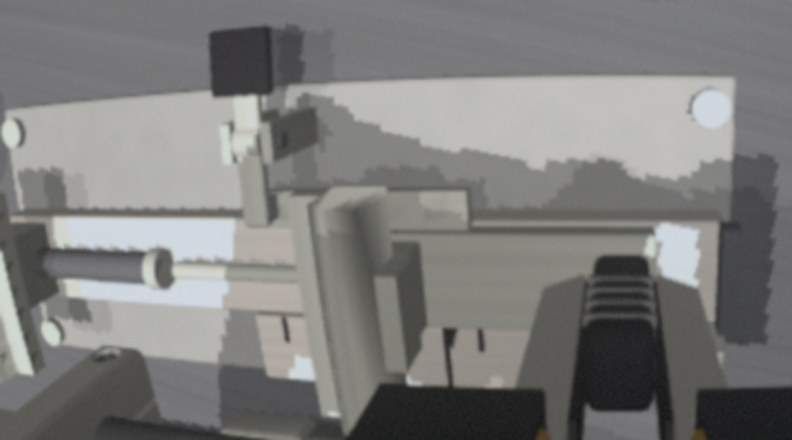

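```bash
python3 -m inch '[{"tx":0.06,"ty":-0.3,"tz":0,"rx":0,"ry":0,"rz":0,"hand":5},{"tx":0.06,"ty":-0.3,"tz":0,"rx":0,"ry":0,"rz":0,"hand":5},{"tx":0.06,"ty":-0.3,"tz":0,"rx":0,"ry":0,"rz":0,"hand":5}]'; python3 - <<'E'
from h import *
im,d=robot.read_camera("wrist");crop(im,0,360,120,320,2.2,"w6.png")
E
```

```text
clock: 5.77
eef_pos: [0.5294, 0.0533, 0.0485]
ee_rot: [0.994, 0.11, 0.001, -0.008]
force: [-0.9, 13.1, 1.8]
width: 0.0157
```

View pics/w6.png

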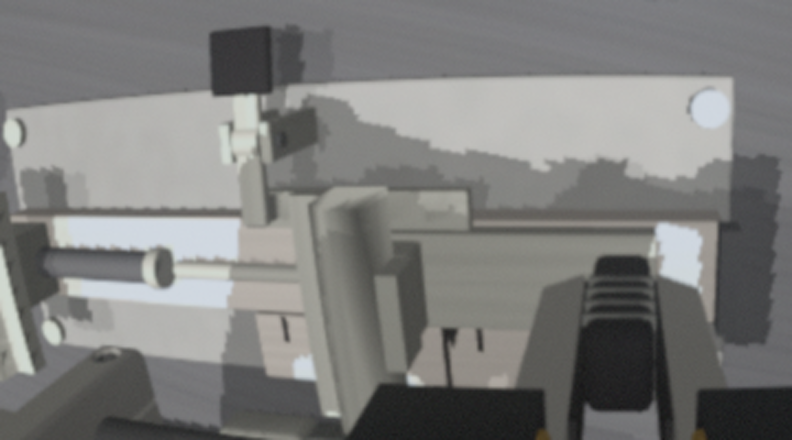

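```bash
python3 -m inch '[{"tx":0.06,"ty":-0.3,"tz":0,"rx":0,"ry":0,"rz":0,"hand":5},{"tx":0.06,"ty":-0.3,"tz":0,"rx":0,"ry":0,"rz":0,"hand":5},{"tx":0.06,"ty":-0.3,"tz":0,"rx":0,"ry":0,"rz":0,"hand":5}]'; python3 - <<'E'
from h import *
o=robot.observe();print(o["force"],o["torque"],o["eef_pos"])
im,d=robot.read_camera("wrist");cv2.imwrite("pics/w7.png",im)
im,d=robot.read_camera("scene");crop(im,280,440,160,260,4.5,"s7.png")
E
```

```text
clock: 6.07
eef_pos: [0.5295, 0.0529, 0.0485]
ee_rot: [0.994, 0.11, 0.001, -0.011]
force: [-1.9, 12.3, 1.9]
width: 0.0163
[-1.90531702 12.2983838   1.94831208] [1.3766819  0.0626295  0.03715957] [0.52945623 0.0528625  0.04847852]
```

View pics/s7.png

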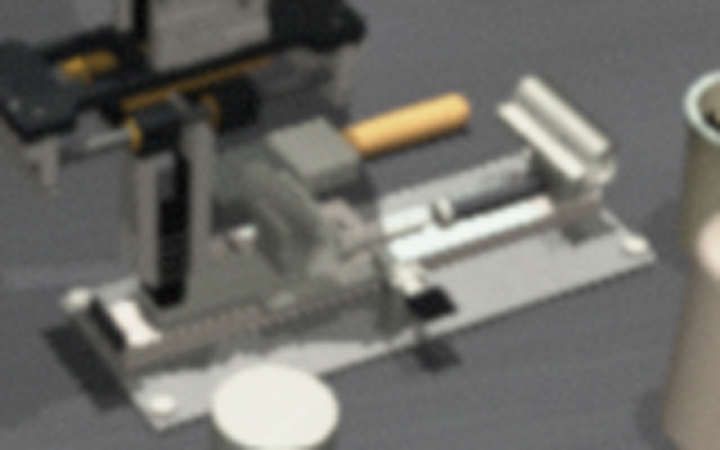

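View pics/w7.png

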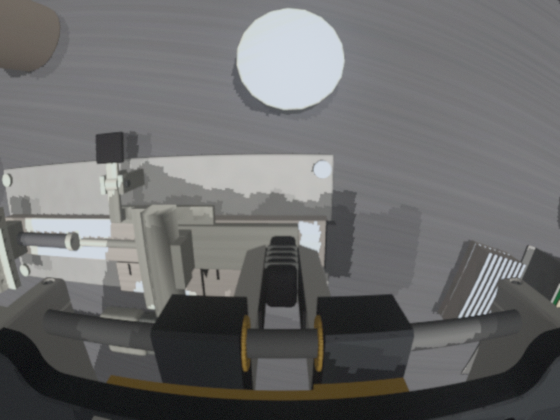

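```bash
python3 -m inch '[{"tx":0.07,"ty":-0.35,"tz":0,"rx":0,"ry":0,"rz":0,"hand":5},{"tx":0.09,"ty":-0.42,"tz":0,"rx":0,"ry":0,"rz":0,"hand":5},{"tx":0.1,"ty":-0.48,"tz":0,"rx":0,"ry":0,"rz":0,"hand":5},{"tx":0.1,"ty":-0.48,"tz":0,"rx":0,"ry":0,"rz":0,"hand":5}]'
```

```text
clock: 6.5
eef_pos: [0.53, 0.0508, 0.0485]
ee_rot: [0.994, 0.11, 0.001, -0.013]
force: [-0.8, 14.0, 2.9]
width: 0.0163
```

```bash
python3 - <<'E'
from h import *
o=robot.observe();print(o["force"],o["torque"],o["eef_pos"])
im,d=robot.read_camera("wrist");crop(im,80,300,180,320,3.5,"w8.png")
E
```

```text
[-0.83946588 14.03753977  2.88429639] [1.4805304  0.07392881 0.02901644] [0.52996299 0.05084763 0.04847276]
```

View pics/w8.png

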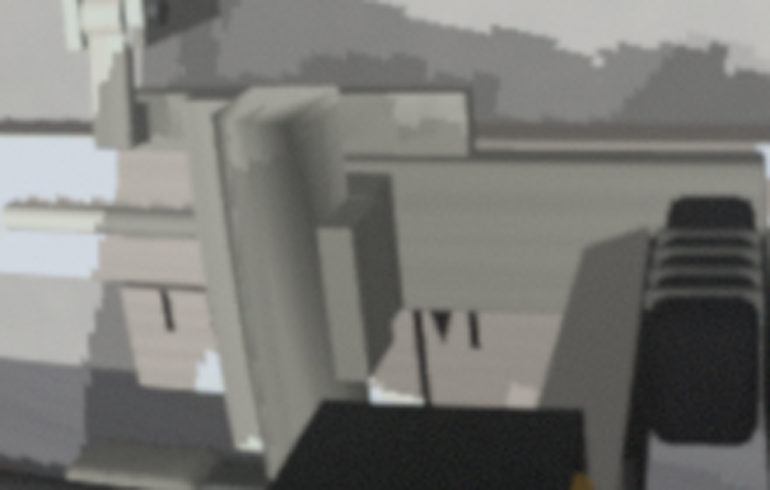

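```bash
python3 -m inch '[{"tx":-0.05,"ty":0.25,"tz":0,"rx":0,"ry":0,"rz":0,"hand":5},{"tx":-0.1,"ty":0.45,"tz":0,"rx":0,"ry":0,"rz":0,"hand":5},{"tx":-0.1,"ty":0.45,"tz":0,"rx":0,"ry":0,"rz":0,"hand":5},{"tx":-0.1,"ty":0.45,"tz":0,"rx":0,"ry":0,"rz":0,"hand":50},{"tx":-0.1,"ty":0.45,"tz":0,"rx":0,"ry":0,"rz":0,"hand":50},{"tx":-0.1,"ty":0.45,"tz":0,"rx":0,"ry":0,"rz":0,"hand":50},{"tx":-0.1,"ty":0.45,"tz":0,"rx":0,"ry":0,"rz":0,"hand":50}]'
python3 - <<'E'
from h import *
o=robot.observe();print(o["force"],o["torque"],o["eef_pos"])
im,d=robot.read_camera("wrist");crop(im,80,300,180,320,3.5,"w9.png")
E
```

```text
clock: 7.13
eef_pos: [0.529, 0.055, 0.0484]
ee_rot: [0.994, 0.11, 0.001, -0.013]
force: [0.7, -0.0, -0.3]
width: 0.0395
[ 0.72008835 -0.04193046 -0.2658211 ] [ 0.00426425  0.06463061 -0.029345  ] [0.52899601 0.05503801 0.04843479]
```

View pics/w9.png

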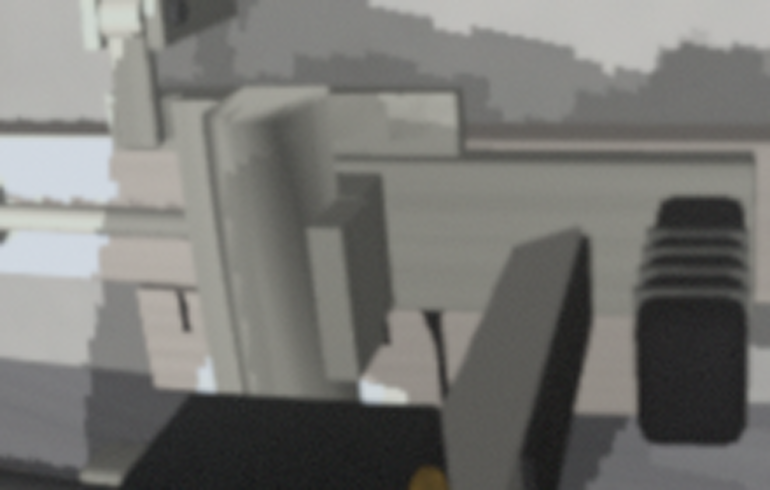

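```bash
cat >> h.py <<'E'
def turn(th):
    o=robot.observe();D=Ro.from_euler('z',th)*Ro.from_euler('x',np.pi)
    return (D*Ro.from_quat(o["ee_rot"]).inv()).as_rotvec().round(4),o["eef_pos"].round(4),o["joint_pos"].round(2)
E
python3 - <<'E'
from h import *
print(turn(.2239),turn(-.032))
E
```

```text
(array([-0.0266, -0.0018,  0.0036]), array([0.529 , 0.055 , 0.0484]), array([-0.12,  0.17,  1.96,  0.03,  1.02,  1.21])) (array([-0.0266,  0.0016, -0.2523]), array([0.529 , 0.055 , 0.0484]), array([-0.12,  0.17,  1.96,  0.03,  1.02,  1.21]))
```

```bash
python3 -m inch '[{"tx":0,"ty":0,"tz":4,"rx":0,"ry":0,"rz":0,"hand":50},{"tx":0,"ty":0,"tz":8,"rx":-0.026,"ry":0,"rz":0,"hand":50},{"tx":0.1,"ty":-3,"tz":9,"rx":-0.026,"ry":0,"rz":-0.1,"hand":0},{"tx":0.1,"ty":-7,"tz":9,"rx":-0.026,"ry":0,"rz":-0.2,"hand":0},{"tx":0.2,"ty":-11,"tz":9,"rx":-0.026,"ry":0,"rz":-0.252,"hand":0},{"tx":0.2,"ty":-15,"tz":9,"rx":-0.026,"ry":0,"rz":-0.252,"hand":0},{"tx":0.4,"ty":-19,"tz":8,"rx":-0.026,"ry":0,"rz":-0.252,"hand":0},{"tx":0.4,"ty":-22.5,"tz":6,"rx":-0.026,"ry":0,"rz":-0.252,"hand":0},{"tx":0.4,"ty":-25,"tz":4,"rx":-0.026,"ry":0,"rz":-0.252,"hand":0},{"tx":0.4,"ty":-26.3,"tz":3,"rx":-0.026,"ry":0,"rz":-0.252,"hand":0},{"tx":0.4,"ty":-26.3,"tz":2.6,"rx":-0.026,"ry":0,"rz":-0.252,"hand":0},{"tx":0.4,"ty":-26.3,"tz":2.6,"rx":-0.026,"ry":0,"rz":-0.252,"hand":0}]' 20
python3 - <<'E'
from h import *
print(turn(-.032))
im,d=robot.read_camera("wrist");cv2.imwrite("pics/w10.png",im)
im,d=robot.read_camera("top");crop(im,130,280,170,260,5,"t10.png")
o=robot.observe();print(o["force"],o["width"])
E
```

```text
clock: 8.18
eef_pos: [0.5322, -0.2073, 0.0733]
ee_rot: [1.0, -0.016, -0.0, -0.001]
force: [-0.9, 0.6, -0.0]
width: 0.0002
(array([-0.0023, -0.0003,  0.0005]), array([ 0.5322, -0.2073,  0.0733]), array([-0.57,  0.22,  1.85,  0.  ,  1.07,  1.03]))
[ 0.0210746  -0.05225163 -1.2802746 ] 0.0005515129107818382
```

View pics/w10.png

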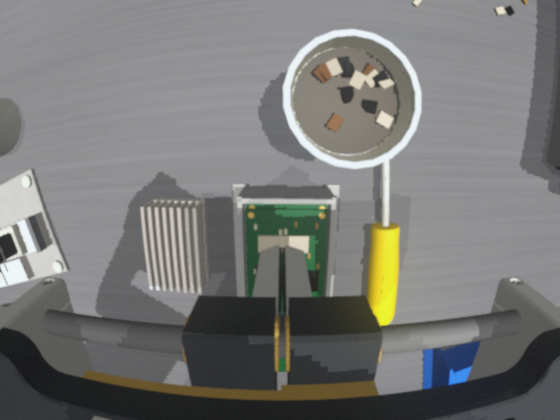

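View pics/t10.png

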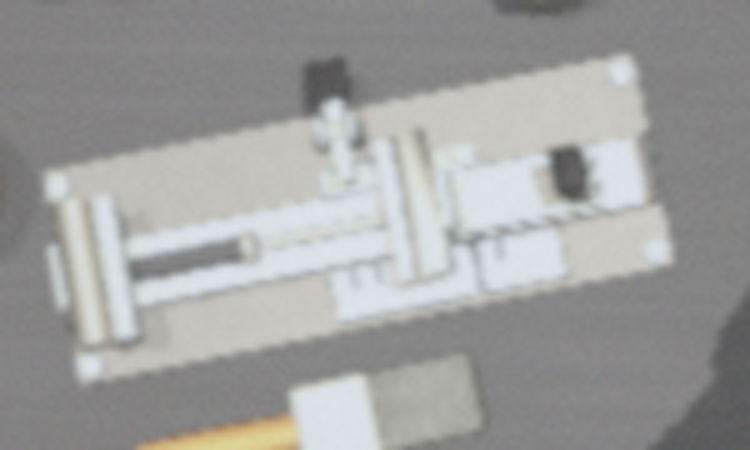

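```bash
python3 -m inch '[{"tx":0,"ty":0,"tz":-1.5,"rx":0,"ry":0,"rz":0,"hand":0},{"tx":0,"ty":0,"tz":-2.1,"rx":0,"ry":0,"rz":0,"hand":0},{"tx":0,"ty":0,"tz":-2.35,"rx":0,"ry":0,"rz":0,"hand":0},{"tx":0,"ty":0,"tz":-2.55,"rx":0,"ry":0,"rz":0,"hand":0},{"tx":0,"ty":0,"tz":-2.6,"rx":0,"ry":0,"rz":0,"hand":0}]'
```

```text
clock: 8.7
eef_pos: [0.5337, -0.2063, 0.0493]
ee_rot: [1.0, -0.015, 0.001, -0.0]
force: [0.7, -0.1, 0.4]
width: 0.0005
```

```bash
python3 -m inch '[{"tx":0,"ty":0,"tz":-0.1,"rx":0,"ry":0,"rz":0,"hand":0},{"tx":0,"ty":0,"tz":-0.25,"rx":0,"ry":0,"rz":0,"hand":0},{"tx":0,"ty":0,"tz":-0.25,"rx":0,"ry":0,"rz":0,"hand":0}]'
```

```text
clock: 8.95
eef_pos: [0.5344, -0.2066, 0.0483]
ee_rot: [1.0, -0.015, 0.002, 0.0]
force: [-1.7, 1.7, 5.8]
width: 0.0003
```

```bash
python3 -m inch '[{"tx":-0.3,"ty":0.01,"tz":-0.13,"rx":0,"ry":0,"rz":0,"hand":0},{"tx":-0.8,"ty":0.03,"tz":-0.13,"rx":0,"ry":0,"rz":0,"hand":0},{"tx":-1.4,"ty":0.05,"tz":-0.13,"rx":0,"ry":0,"rz":0,"hand":0},{"tx":-2,"ty":0.07,"tz":-0.13,"rx":0,"ry":0,"rz":0,"hand":0},{"tx":-2.6,"ty":0.09,"tz":-0.13,"rx":0,"ry":0,"rz":0,"hand":0},{"tx":-3,"ty":0.1,"tz":-0.13,"rx":0,"ry":0,"rz":0,"hand":0},{"tx":-3,"ty":0.1,"tz":-0.13,"rx":0,"ry":0,"rz":0,"hand":0}]'
python3 - <<'E'
from h import *
print(turn(-.032), robot.observe()["force"])
im,d=robot.read_camera("wrist");cv2.imwrite("pics/w11.png",im)
im,d=robot.read_camera("scene");crop(im,140,270,190,290,5,"s11.png")
E
```

```text
clock: 9.53
eef_pos: [0.5045, -0.2063, 0.0482]
ee_rot: [1.0, -0.015, 0.003, 0.001]
force: [0.4, -0.3, 7.2]
width: 0.0005
(array([ 0.0017,  0.0056, -0.0023]), array([ 0.5045, -0.2063,  0.0482]), array([-0.6 ,  0.2 ,  1.93,  0.  ,  1.01,  1.  ])) [ 0.38820665 -0.2806081   7.24488883]
```

View pics/w11.png

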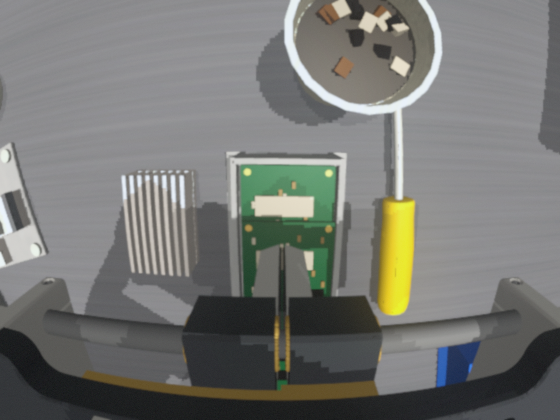

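View pics/s11.png

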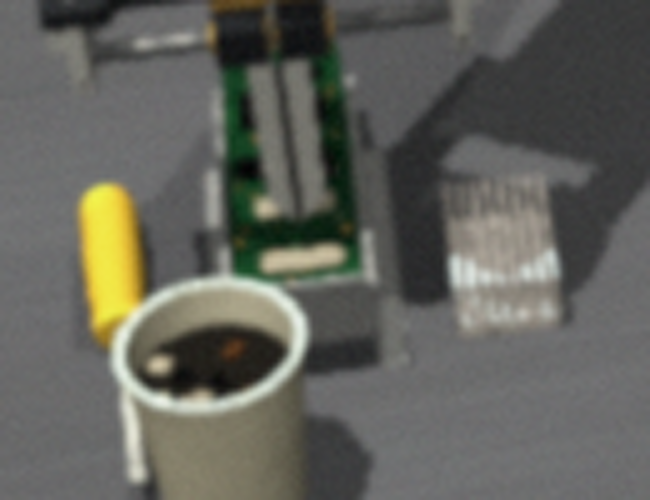

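```bash
python3 -m inch '[{"tx":-0.3,"ty":0.01,"tz":-0.12,"rx":0,"ry":0,"rz":0,"hand":0},{"tx":-0.8,"ty":0.03,"tz":-0.12,"rx":0,"ry":0,"rz":0,"hand":0},{"tx":-1.4,"ty":0.05,"tz":-0.12,"rx":0,"ry":0,"rz":0,"hand":0},{"tx":-2,"ty":0.07,"tz":-0.12,"rx":0,"ry":0,"rz":0,"hand":0},{"tx":-2.6,"ty":0.09,"tz":-0.12,"rx":0,"ry":0,"rz":0,"hand":0},{"tx":-3.2,"ty":0.1,"tz":-0.12,"rx":0,"ry":0,"rz":0,"hand":0},{"tx":-3.2,"ty":0.1,"tz":-0.12,"rx":0,"ry":0,"rz":0,"hand":0}]'
python3 -m inch '[{"tx":0,"ty":0,"tz":2,"rx":0,"ry":0,"rz":0,"hand":0},{"tx":0,"ty":0,"tz":6,"rx":0,"ry":0,"rz":0,"hand":60},{"tx":-2,"ty":0,"tz":10,"rx":0,"ry":0,"rz":0,"hand":85},{"tx":-6,"ty":0,"tz":11,"rx":0,"ry":0,"rz":0,"hand":85},{"tx":-10,"ty":0,"tz":11,"rx":0,"ry":0,"rz":0,"hand":85},{"tx":-10,"ty":0,"tz":11,"rx":0,"ry":0,"rz":0,"hand":85},{"tx":-10,"ty":0,"tz":11,"rx":0,"ry":0,"rz":0,"hand":85}]'
python3 - <<'E'
from h import *
import pickle
print(turn(-.032), robot.observe()["force"])
o=robot.observe();im,d=robot.read_camera("wrist");cv2.imwrite("pics/w12.png",im);pickle.dump((o,im,d),open("w12.pkl","wb"))
E
```

```text
clock: 10.22
eef_pos: [0.4725, -0.2057, 0.0482]
ee_rot: [1.0, -0.015, 0.003, 0.001]
force: [0.2, 1.0, 8.6]
width: 0.0001
clock: 10.8
eef_pos: [0.3704, -0.2051, 0.1575]
ee_rot: [1.0, -0.016, 0.003, 0.001]
force: [-0.4, -0.5, -0.2]
width: 0.0369
(array([0.0024, 0.0064, 0.0005]), array([ 0.3704, -0.2051,  0.1575]), array([-0.78, -0.27,  2.16,  0.  ,  1.25,  0.83])) [-0.40237377 -0.49205252 -0.24702   ]
```

View pics/w12.png

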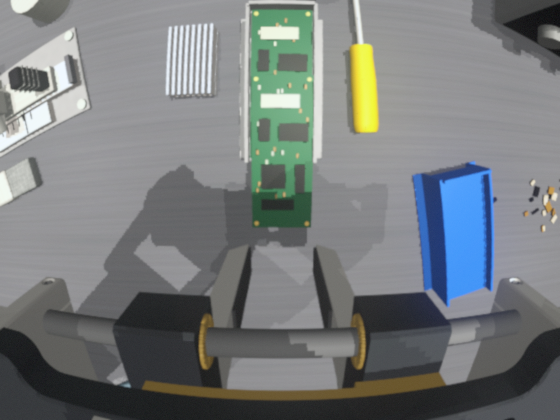

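```bash
python3 - <<'E'
from h import *
import pickle
o,im,d=pickle.load(open("w12.pkl","rb"))
T=won(o,[(252,226),(311,226),(314,80),(248,80)],.048);print(T.round(4),T.mean(0),won(o,[(243,158),(319,158)],.048).round(4))
E
```

```text
[[ 0.3577 -0.1768  0.048 ]
 [ 0.3559 -0.2318  0.048 ]
 [ 0.4891 -0.2371  0.048 ]
 [ 0.491  -0.1793  0.048 ]] [ 0.42342732 -0.20623016  0.048     ] [[ 0.4213 -0.172   0.048 ]
 [ 0.4191 -0.2398  0.048 ]]
```

```bash
python3 -m inch '[{"tx":2,"ty":-0.1,"tz":0,"rx":0.002,"ry":0.006,"rz":0,"hand":88},{"tx":3.1,"ty":-0.1,"tz":-1,"rx":0.002,"ry":0.006,"rz":0,"hand":88},{"tx":3.1,"ty":-0.1,"tz":-3,"rx":0.002,"ry":0.006,"rz":0,"hand":88},{"tx":3.1,"ty":-0.1,"tz":-6,"rx":0.002,"ry":0.006,"rz":0,"hand":88},{"tx":3.1,"ty":-0.1,"tz":-8,"rx":0.002,"ry":0.006,"rz":0,"hand":88},{"tx":3.1,"ty":-0.1,"tz":-9,"rx":0.002,"ry":0.006,"rz":0,"hand":88},{"tx":3.1,"ty":-0.1,"tz":-9,"rx":0.002,"ry":0.006,"rz":0,"hand":88}]'
python3 - <<'E'
from h import *
print(turn(-.032))
im,d=robot.read_camera("wrist");cv2.imwrite("pics/w13.png",im)
E
```

```text
clock: 11.43
eef_pos: [0.4016, -0.205, 0.0649]
ee_rot: [1.0, -0.015, -0.002, -0.002]
force: [-1.0, -0.1, 0.2]
width: 0.0824
(array([-0.0038, -0.0041, -0.0013]), array([ 0.4016, -0.205 ,  0.0649]), array([-0.72, -0.04,  2.15,  0.  ,  1.04,  0.88]))
```

View pics/w13.png

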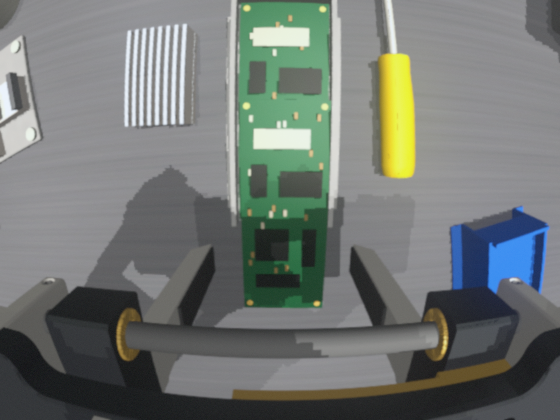

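```bash
python3 -m inch '[{"tx":0,"ty":-0.05,"tz":-1.7,"rx":0,"ry":0,"rz":0,"hand":88},{"tx":0,"ty":-0.05,"tz":-2.8,"rx":0,"ry":0,"rz":0,"hand":88},{"tx":0,"ty":-0.05,"tz":-3.4,"rx":0,"ry":0,"rz":0,"hand":80},{"tx":0,"ty":-0.05,"tz":-3.4,"rx":0,"ry":0,"rz":0,"hand":50},{"tx":0,"ty":-0.05,"tz":-3.4,"rx":0,"ry":0,"rz":0,"hand":50},{"tx":0,"ty":-0.05,"tz":-3.4,"rx":0,"ry":0,"rz":0,"hand":50},{"tx":0,"ty":-0.05,"tz":-3.4,"rx":0,"ry":0,"rz":0,"hand":50},{"tx":0,"ty":-0.05,"tz":-3.4,"rx":0,"ry":0,"rz":0,"hand":50}]' 45
python3 - <<'E'
from h import *
print(turn(-.032),robot.observe()["force"])
im,d=robot.read_camera("wrist");cv2.imwrite("pics/w14.png",im)
E
```

```text
clock: 12.15
eef_pos: [0.403, -0.2065, 0.0336]
ee_rot: [1.0, -0.015, -0.0, -0.001]
force: [-0.5, 1.8, 3.8]
width: 0.0538
(array([-0.0015, -0.0007, -0.0011]), array([ 0.403 , -0.2065,  0.0336]), array([-0.73,  0.02,  2.16,  0.  ,  0.96,  0.88])) [-0.52919999  1.8455204   3.81544051]
```

View pics/w14.png

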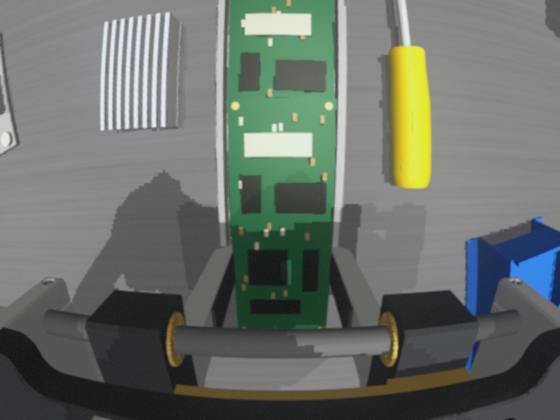

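```bash
python3 -m inch '[{"tx":0,"ty":0,"tz":0.4,"rx":0,"ry":0,"rz":0,"hand":50},{"tx":0,"ty":0,"tz":1,"rx":0,"ry":0,"rz":0,"hand":50},{"tx":0,"ty":0,"tz":2,"rx":0,"ry":0,"rz":0,"hand":50},{"tx":0,"ty":0,"tz":3.5,"rx":0,"ry":0,"rz":0,"hand":50},{"tx":0,"ty":0,"tz":5.5,"rx":0,"ry":0,"rz":0,"hand":50},{"tx":0,"ty":0,"tz":5.5,"rx":0,"ry":0,"rz":0,"hand":50},{"tx":0,"ty":0,"tz":5.5,"rx":0,"ry":0,"rz":0,"hand":50}]'
python3 - <<'E'
from h import *
import pickle
print(turn(-.032),robot.observe()["force"],robot.observe()["width"])
o=robot.observe();im,d=robot.read_camera("wrist");cv2.imwrite("pics/w15.png",im);pickle.dump((o,im,d),open("w15.pkl","wb"))
im,d=robot.read_camera("scene");crop(im,140,270,150,290,4,"s15.png")
E
```

```text
clock: 12.78
eef_pos: [0.4039, -0.2074, 0.0899]
ee_rot: [1.0, -0.015, 0.001, 0.001]
force: [0.6, -0.3, -0.9]
width: 0.0541
(array([ 0.0011,  0.002 , -0.0011]), array([ 0.4039, -0.2074,  0.0899]), array([-0.73, -0.08,  2.13,  0.  ,  1.09,  0.88])) [ 0.59297588 -0.26221915 -0.89524506] 0.05409655351852417
```

View pics/w15.png

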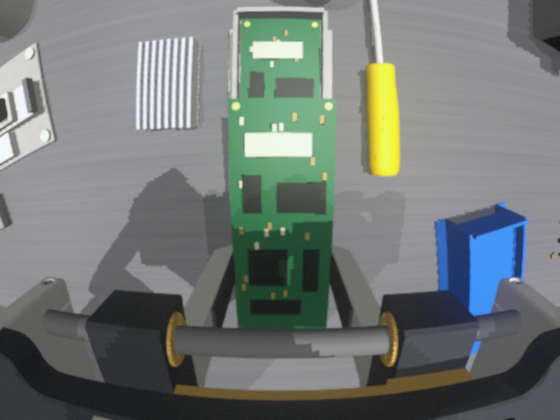

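View pics/s15.png

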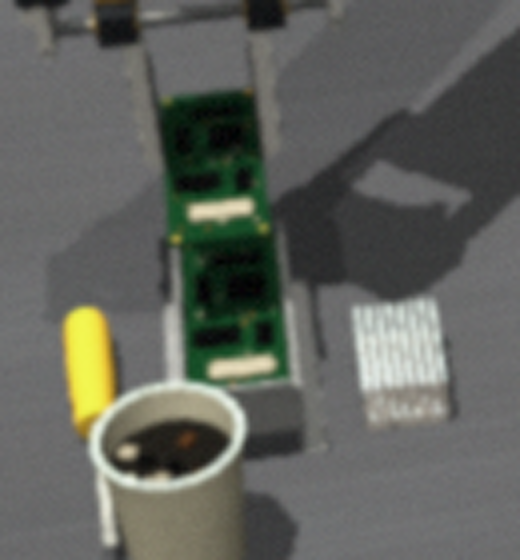

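```bash
python3 - <<'E'
from h import *
import pickle
o,im,d=pickle.load(open("w15.pkl","rb"))
crop(im,210,360,80,350,2.2,"w15c.png")
E
```

```text
(no output)
```

View pics/w15c.png

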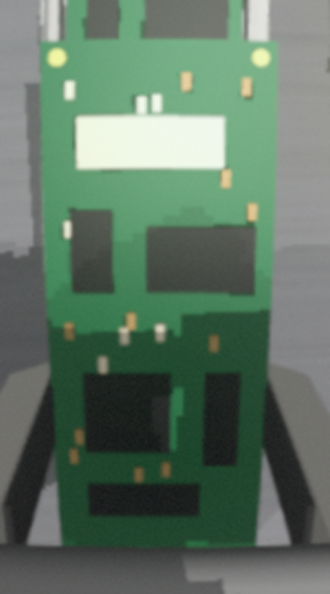

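```bash
python3 - <<'E'
from h import *
import pickle
o,im,d=pickle.load(open("w15.pkl","rb"))
px=unc([(40,43),(278,43),(261,545),(61,545)],2.2,210,80)
T=won(o,px,.1043);print(T.round(4),T.mean(0).round(4),o["eef_pos"])
print([np.linalg.norm(T[i]-T[(i+1)%4]).round(4) for i in range(4)],[np.arctan2(*(T[(i+1)%4]-T[i])[[1,0]]).round(3) for i in range(4)])
# wrist depth at board points (axis depth) -> heights
i=robot.camera_info("wrist");K=i["K"];M=np.eye(4);M[:3,:3]=Ro.from_quat(o["ee_rot"]).as_matrix();M[:3,3]=o["eef_pos"];M=M@i["T_tool_cam"]
for u,v in [(250,110),(315,115),(282,200),(255,230),(318,280),(245,300)]:
    a=(u-K[0,2])/K[0,0];b=(v-K[1,2])/K[1,1];r=np.hypot(a,b);s=np.sinc(r/np.pi);z=d[v,u];q=np.array([a*s,-b*s,-np.cos(r)])
    print((u,v),(M@np.r_[q*z/np.cos(r),1])[:3].round(4))
E
```

```text
[[ 0.4961 -0.1829  0.1043]
 [ 0.4945 -0.2372  0.1043]
 [ 0.3624 -0.2345  0.1043]
 [ 0.3642 -0.1787  0.1043]] [ 0.4293 -0.2083  0.1043] [ 0.40388928 -0.20736049  0.08988291]
[np.float64(0.0544), np.float64(0.1321), np.float64(0.0558), np.float64(0.132)] [np.float64(-1.601), np.float64(3.121), np.float64(1.539), np.float64(-0.032)]
(250, 110) [ 0.4901 -0.1936  0.1021]
(315, 115) [ 0.4865 -0.2266  0.1016]
(282, 200) [ 0.4431 -0.2084  0.1043]
(255, 230) [ 0.4264 -0.1933  0.1023]
(318, 280) [ 0.3956 -0.2275  0.1034]
(245, 300) [ 0.382  -0.1845  0.1009]
```

```bash
python3 -m inch '[{"tx":0,"ty":0,"tz":2,"rx":0,"ry":0,"rz":0.06,"hand":50},{"tx":0.5,"ty":1.5,"tz":4,"rx":0,"ry":0,"rz":0.16,"hand":50},{"tx":1.5,"ty":4,"tz":5,"rx":0,"ry":0,"rz":0.28,"hand":50},{"tx":2.5,"ty":7,"tz":5,"rx":0,"ry":0,"rz":0.4,"hand":50},{"tx":3.5,"ty":10,"tz":5,"rx":0,"ry":0,"rz":0.52,"hand":50},{"tx":4.5,"ty":13,"tz":5,"rx":0,"ry":0,"rz":0.64,"hand":50},{"tx":5.5,"ty":16,"tz":5,"rx":0,"ry":0,"rz":0.76,"hand":50},{"tx":6.5,"ty":20,"tz":5,"rx":0,"ry":0,"rz":0.88,"hand":50},{"tx":7.5,"ty":24,"tz":5,"rx":0,"ry":0,"rz":1.0,"hand":50},{"tx":8.5,"ty":28,"tz":5,"rx":0,"ry":0,"rz":1.12,"hand":50},{"tx":9,"ty":31,"tz":5,"rx":0,"ry":0,"rz":1.24,"hand":50},{"tx":9.5,"ty":33,"tz":5,"rx":0,"ry":0,"rz":1.36,"hand":50}]'
python3 -m inch '[{"tx":0,"ty":0,"tz":0,"rx":0,"ry":0,"rz":0,"hand":50},{"tx":0,"ty":0,"tz":0,"rx":0,"ry":0,"rz":0,"hand":50}]'
python3 - <<'E'
from h import *
p=turn(1.796);print(p,robot.observe()["force"],robot.observe()["width"])
E
```

```text
clock: 13.88
eef_pos: [0.4966, 0.1266, 0.1363]
ee_rot: [0.785, 0.62, -0.002, -0.001]
force: [-0.3, -0.7, -0.9]
width: 0.0539
clock: 14.05
eef_pos: [0.4955, 0.1274, 0.1345]
ee_rot: [0.784, 0.62, -0.004, -0.002]
force: [0.3, -0.3, -0.7]
width: 0.0538
(array([ 0.003 , -0.0078,  0.4578]), array([0.4955, 0.1274, 0.1345]), array([ 0.03,  0.  ,  1.96, -0.  ,  1.19,  0.26])) [ 0.31603038 -0.33392863 -0.72806438] 0.05379127752461449
```

```bash
python3 -m inch '[{"tx":0.1,"ty":1.3,"tz":0,"rx":0,"ry":0,"rz":0.11,"hand":50},{"tx":0.2,"ty":2.6,"tz":0,"rx":0,"ry":-0.004,"rz":0.22,"hand":50},{"tx":0.3,"ty":4,"tz":-0.5,"rx":0.003,"ry":-0.008,"rz":0.34,"hand":50},{"tx":0.42,"ty":5.57,"tz":-1,"rx":0.003,"ry":-0.008,"rz":0.458,"hand":50},{"tx":0.42,"ty":5.57,"tz":-1.5,"rx":0.003,"ry":-0.008,"rz":0.458,"hand":50},{"tx":0.42,"ty":5.57,"tz":-1.5,"rx":0.003,"ry":-0.008,"rz":0.458,"hand":50},{"tx":0.42,"ty":5.57,"tz":-1.5,"rx":0.003,"ry":-0.008,"rz":0.458,"hand":50}]'
python3 - <<'E'
from h import *
import pickle
p=turn(1.796);print(p,robot.observe()["force"],robot.observe()["width"])
o=robot.observe();im,d=robot.read_camera("wrist");cv2.imwrite("pics/w16.png",im);pickle.dump((o,im,d),open("w16.pkl","wb"))
im,d=robot.read_camera("top");crop(im,120,290,160,270,4.5,"t16.png")
im,d=robot.read_camera("scene");crop(im,280,450,130,260,4.5,"s16.png")
E
```

```text
clock: 14.63
eef_pos: [0.4992, 0.1817, 0.1187]
ee_rot: [0.625, 0.781, -0.001, -0.0]
force: [-0.3, 0.8, -0.5]
width: 0.0538
(array([ 0.0006, -0.0015,  0.0041]), array([0.4992, 0.1817, 0.1187]), array([ 0.14,  0.07,  1.93, -0.  ,  1.15, -0.09])) [-0.31652848  0.81027134 -0.51741354] 0.053799840634264504
```

View pics/w16.png

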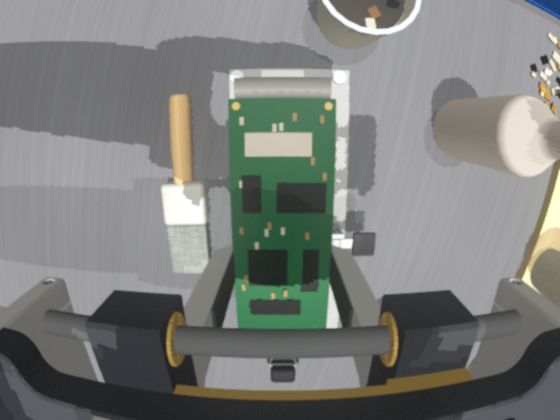

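View pics/s16.png

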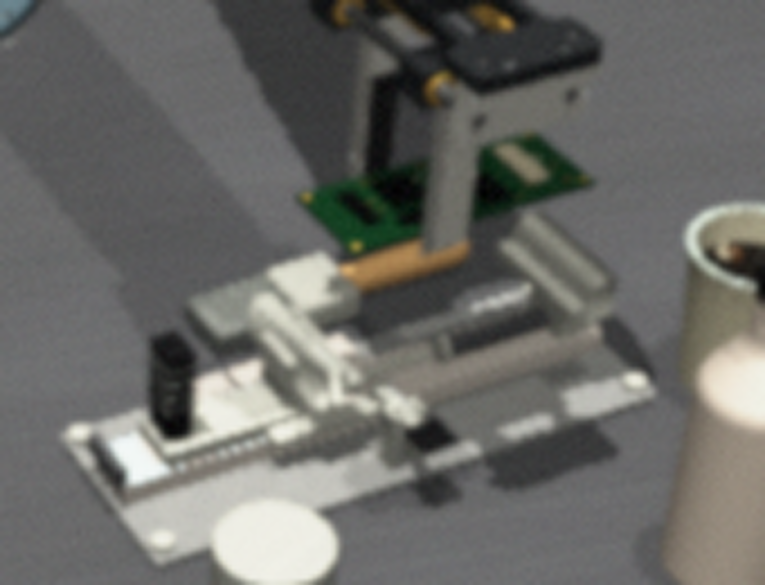

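View pics/t16.png

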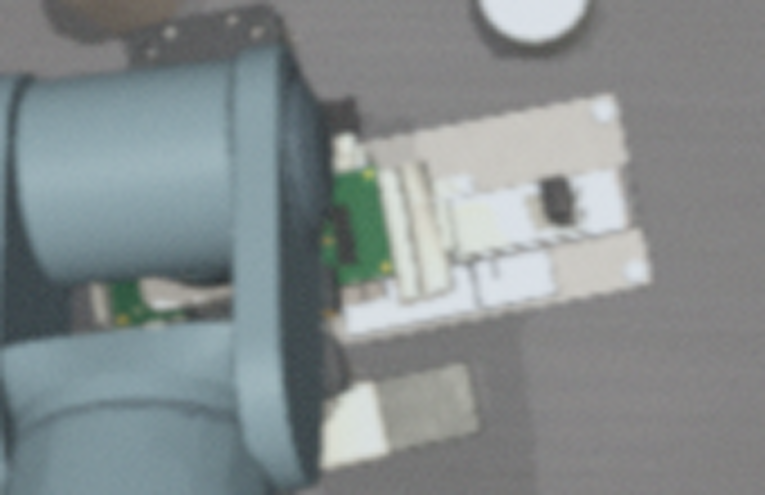

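```bash
python3 - <<'E'
from h import *
t=-1.346;R=np.array([[np.cos(t),-np.sin(t)],[np.sin(t),np.cos(t)]]);o=np.array([.494,.208])
h=lambda w:((w[:,:2]-o)@R*1000).round(1)
print("board +x end",h(onz("top",unc([(377,168),(392,282)],4.5,120,160),.133)))
print("jaw back/face top", h(onz("top",unc([(420,162),(448,293)],4.5,120,160),.07)), h(onz("top",unc([(382,168),(404,300)],4.5,120,160),.056)))
import pickle
ob,im,d=pickle.load(open("w16.pkl","rb"))
print("far end",h(won(ob,[(229,99),(336,99)],.133)),"fixed jaw top (face edge?)",h(won(ob,[(235,80),(331,77)],.07)))
print("tcp",h(ob["eef_pos"][None]))
crop(im,215,365,60,140,5,"w16c.png")
E
```

```text
board +x end [[ 72.9  26. ]
 [ 69.5 -31. ]]
jaw back/face top [[ 87.1  34.1]
 [ 88.3 -36.2]] [[ 65.2  37.1]
 [ 63.4 -33.9]]
far end [[-65.8 -27.4]
 [-65.6  26.3]] fixed jaw top (face edge?) [[-84.7 -33.4]
 [-86.7  33.1]]
tcp [[26.8 -0.8]]
```

View pics/w16c.png

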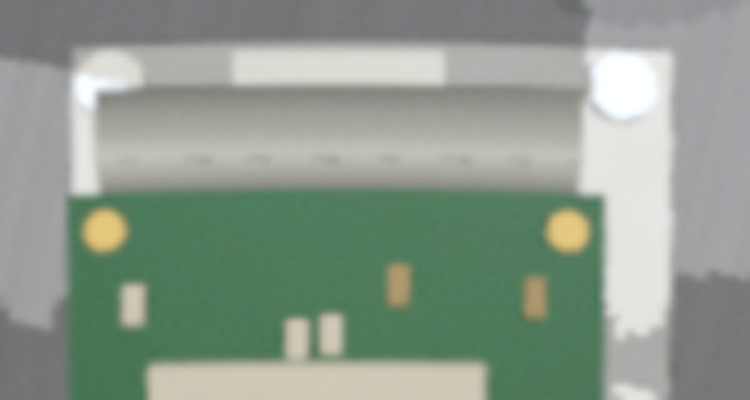

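```bash
python3 -m inch '[{"tx":0,"ty":0,"tz":-2,"rx":0,"ry":0,"rz":0,"hand":50},{"tx":0,"ty":0.05,"tz":-4,"rx":0,"ry":0,"rz":0,"hand":50},{"tx":0,"ty":0.05,"tz":-5.2,"rx":0,"ry":0,"rz":0,"hand":50},{"tx":0,"ty":0.05,"tz":-5.7,"rx":0,"ry":0,"rz":0,"hand":50},{"tx":0,"ty":0.05,"tz":-5.7,"rx":0,"ry":0,"rz":0,"hand":50}]'
python3 - <<'E'
from h import *
p=turn(1.796);print(p,robot.observe()["force"],robot.observe()["width"])
im,d=robot.read_camera("wrist");crop(im,215,365,60,140,5,"w17.png")
im,d=robot.read_camera("scene");crop(im,280,450,130,260,4.5,"s17.png")
E
```

```text
clock: 15.2
eef_pos: [0.499, 0.1822, 0.0616]
ee_rot: [0.624, 0.781, -0.001, -0.001]
force: [0.7, -0.0, -1.1]
width: 0.0539
(array([ 0.0005, -0.002 ,  0.0034]), array([0.499 , 0.1822, 0.0616]), array([ 0.14,  0.15,  1.95, -0.  ,  1.04, -0.09])) [ 0.72585949 -0.03646323 -1.14572819] 0.053872231750905795
```

View pics/w17.png

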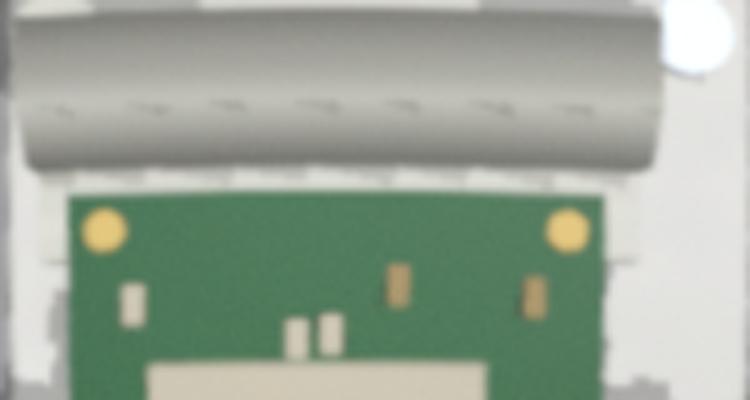

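View pics/s17.png

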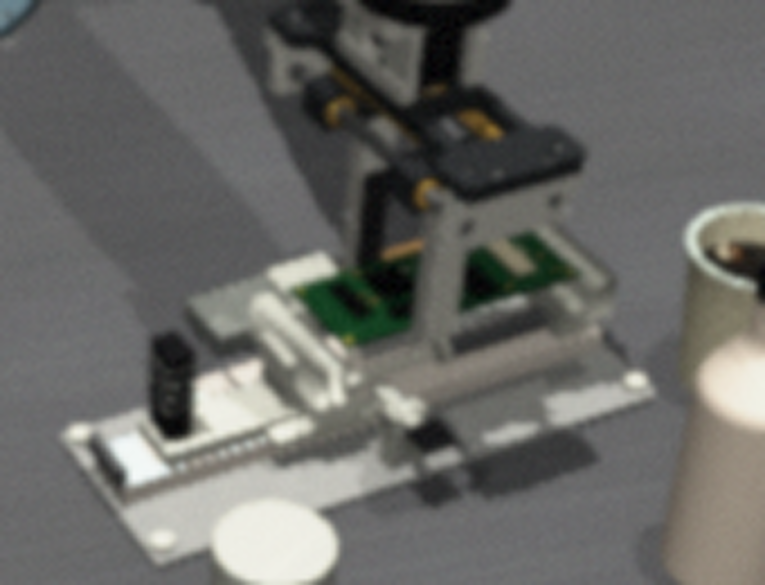

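```bash
python3 -m inch '[{"tx":0,"ty":0,"tz":-0.5,"rx":0,"ry":0,"rz":0,"hand":50},{"tx":0,"ty":0,"tz":-0.9,"rx":0,"ry":0,"rz":0,"hand":50},{"tx":0,"ty":0,"tz":-1.2,"rx":0,"ry":0,"rz":0,"hand":50},{"tx":0,"ty":0,"tz":-1.45,"rx":0,"ry":0,"rz":0,"hand":50},{"tx":0,"ty":0,"tz":-1.5,"rx":0,"ry":0,"rz":0,"hand":50}]'
```

```text
clock: 15.72
eef_pos: [0.5001, 0.1825, 0.0479]
ee_rot: [0.624, 0.781, 0.0, 0.0]
force: [0.9, 0.1, -1.1]
width: 0.0537
```

```bash
python3 -m inch '[{"tx":0,"ty":0,"tz":0,"rx":0,"ry":0,"rz":0,"hand":50}]'; python3 - <<'E'
from h import *
p=turn(1.796);print(p,robot.observe()["force"],robot.observe()["width"])
im,d=robot.read_camera("wrist");crop(im,215,365,60,140,5,"w18.png")
im,d=robot.read_camera("top");crop(im,200,280,180,240,8,"t18.png")
E
```

```text
clock: 15.8
eef_pos: [0.5, 0.1826, 0.0477]
ee_rot: [0.624, 0.781, 0.0, 0.0]
force: [-0.4, -0.2, -1.0]
width: 0.0542
(array([0.0001, 0.0004, 0.0029]), array([0.5   , 0.1826, 0.0477]), array([ 0.14,  0.18,  1.96, -0.  ,  1.01, -0.09])) [-0.35830661 -0.24569287 -1.01732825] 0.05424859590086379
```

View pics/w18.png

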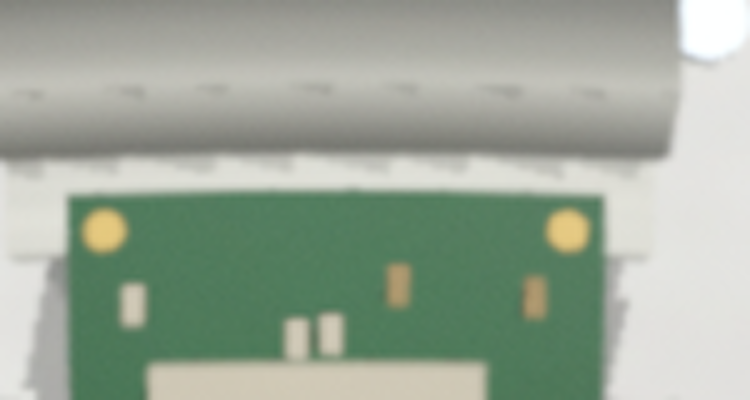

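View pics/t18.png

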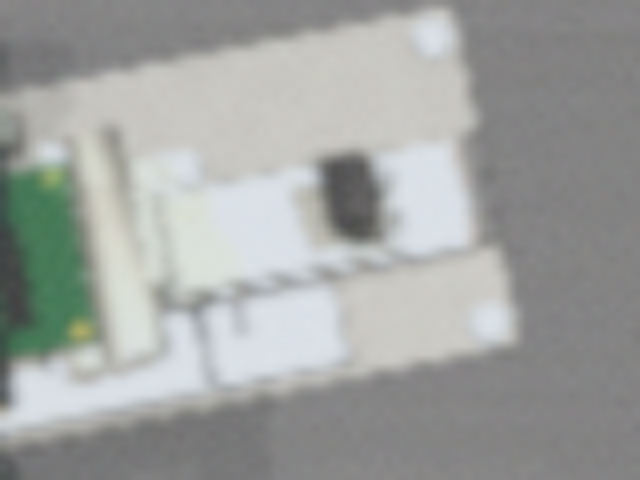

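```bash
python3 -m inch '[{"tx":0,"ty":0,"tz":-0.12,"rx":0,"ry":0,"rz":0,"hand":50},{"tx":0,"ty":0,"tz":-0.22,"rx":0,"ry":0,"rz":0,"hand":50},{"tx":0,"ty":0,"tz":-0.28,"rx":0,"ry":0,"rz":0,"hand":50},{"tx":0,"ty":0,"tz":-0.28,"rx":0,"ry":0,"rz":0,"hand":50}]'
```

```text
clock: 16.23
eef_pos: [0.5003, 0.1826, 0.0459]
ee_rot: [0.624, 0.781, 0.0, 0.0]
force: [-2.7, -0.5, 4.7]
width: 0.0537
```

```bash
python3 -m inch '[{"tx":0,"ty":0,"tz":0,"rx":0,"ry":0,"rz":0,"hand":60},{"tx":0,"ty":0,"tz":0,"rx":0,"ry":0,"rz":0,"hand":66},{"tx":0,"ty":0,"tz":0,"rx":0,"ry":0,"rz":0,"hand":74},{"tx":0,"ty":0,"tz":0,"rx":0,"ry":0,"rz":0,"hand":74},{"tx":0,"ty":0,"tz":1.5,"rx":0,"ry":0,"rz":0,"hand":74},{"tx":0,"ty":0,"tz":5,"rx":0,"ry":0,"rz":0,"hand":74},{"tx":0,"ty":0,"tz":9,"rx":0,"ry":0,"rz":0,"hand":74},{"tx":-4,"ty":-3,"tz":13,"rx":0,"ry":0,"rz":0,"hand":74},{"tx":-6,"ty":-6,"tz":13,"rx":0,"ry":0,"rz":0,"hand":74},{"tx":-6,"ty":-6,"tz":13,"rx":0,"ry":0,"rz":0,"hand":74},{"tx":-6,"ty":-6,"tz":13,"rx":0,"ry":0,"rz":0,"hand":74}]'
python3 - <<'E'
from h import *
import pickle
p=turn(1.796);print(p,robot.observe()["force"],robot.observe()["width"])
o=robot.observe();im,d=robot.read_camera("wrist");cv2.imwrite("pics/w19.png",im);pickle.dump((o,im,d),open("w19.pkl","wb"))
im,d=robot.read_camera("scene");crop(im,280,450,130,260,4.5,"s19.png")
E
```

```text
clock: 17.15
eef_pos: [0.4398, 0.1214, 0.1771]
ee_rot: [0.625, 0.781, 0.001, 0.001]
force: [0.3, 0.3, 0.2]
width: 0.0697
(array([0.0004, 0.0034, 0.0049]), array([0.4398, 0.1214, 0.1771]), array([ 0.02, -0.2 ,  2.07, -0.  ,  1.27, -0.2 ])) [0.29692818 0.27674008 0.24512598] 0.06974328258427592
```

View pics/w19.png

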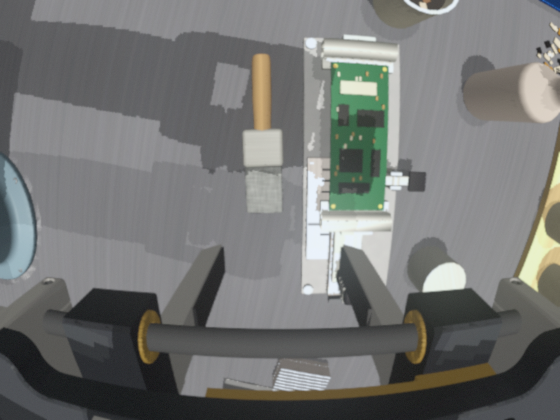

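View pics/s19.png

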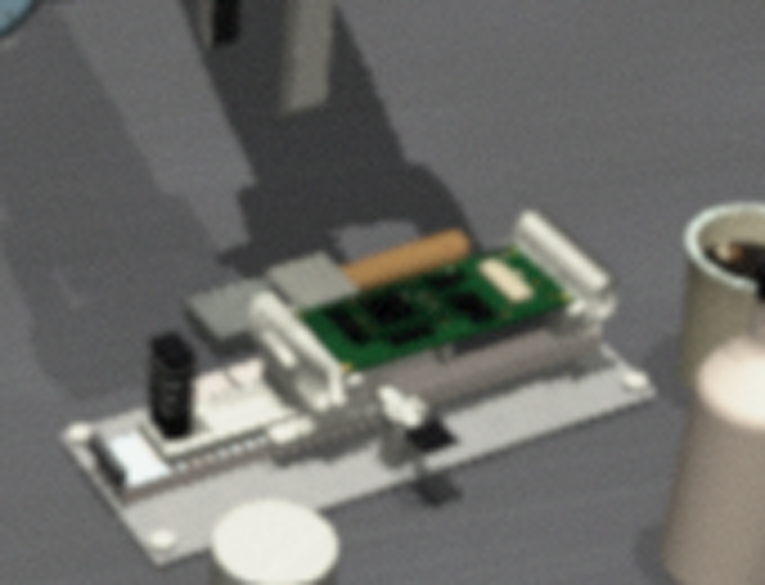

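```bash
python3 - <<'E'
from h import *
import pickle
print("bottle",onz("top",[(128,141)],.18),"cup_b",onz("top",[(107,205)],.085), "tin",onz("top",[(238,157)],.055))
o,im,d=pickle.load(open("w19.pkl","rb"))
print("pad",won(o,[(417,181)],.042)); crop(im,290,440,30,230,3,"w19c.png")
print([ (r["conf"],np.round(r["position"],4)) for r in robot.look_for("catch_pad","wrist")[:2]])
E
```

```text
bottle [[0.64763834 0.30140053 0.18      ]] cup_b [[0.51768728 0.37312769 0.085     ]] tin [[0.6429015  0.07601989 0.055     ]]
pad [[0.57103068 0.17809158 0.042     ]]
[(0.64, array([0.56  , 0.1749, 0.0383])), (0.36, array([0.5154, 0.1233, 0.0625]))]
```

View pics/w19c.png

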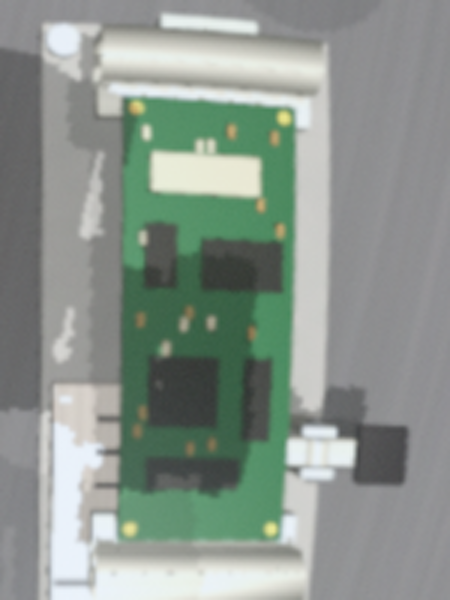

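```bash
python3 -m inch '[{"tx":4,"ty":1.7,"tz":0,"rx":0,"ry":0.003,"rz":0,"hand":0},{"tx":8,"ty":3.4,"tz":0,"rx":0,"ry":0.003,"rz":0,"hand":0},{"tx":11.5,"ty":5,"tz":0,"rx":0,"ry":0.003,"rz":0,"hand":0},{"tx":13.2,"ty":5.65,"tz":-1,"rx":0,"ry":0.003,"rz":0,"hand":0},{"tx":13.2,"ty":5.65,"tz":-4,"rx":0,"ry":0.003,"rz":0,"hand":0},{"tx":13.2,"ty":5.65,"tz":-7,"rx":0,"ry":0.003,"rz":0,"hand":0},{"tx":13.2,"ty":5.65,"tz":-10,"rx":0,"ry":0.003,"rz":0,"hand":0},{"tx":13.2,"ty":5.65,"tz":-11.2,"rx":0,"ry":0.003,"rz":0,"hand":0},{"tx":13.2,"ty":5.65,"tz":-11.2,"rx":0,"ry":0.003,"rz":0,"hand":0},{"tx":13.2,"ty":5.65,"tz":-11.2,"rx":0,"ry":0.003,"rz":0,"hand":0}]' 20
python3 - <<'E'
from h import *
p=turn(1.796);print(p,robot.observe()["force"],robot.observe()["width"])
im,d=robot.read_camera("wrist");cv2.imwrite("pics/w20.png",im)
im,d=robot.read_camera("scene");crop(im,280,450,130,260,4.5,"s20.png")
E
```

```text
clock: 18.13
eef_pos: [0.5725, 0.1798, 0.063]
ee_rot: [0.624, 0.781, -0.001, -0.002]
force: [1.0, 0.4, 0.4]
width: 0.0065
(array([-0.    , -0.0041,  0.0024]), array([0.5725, 0.1798, 0.063 ]), array([ 0.12,  0.3 ,  1.77,  0.  ,  1.07, -0.11])) [0.98274108 0.37813921 0.42839613] 0.006460886594028389
```

View pics/w20.png

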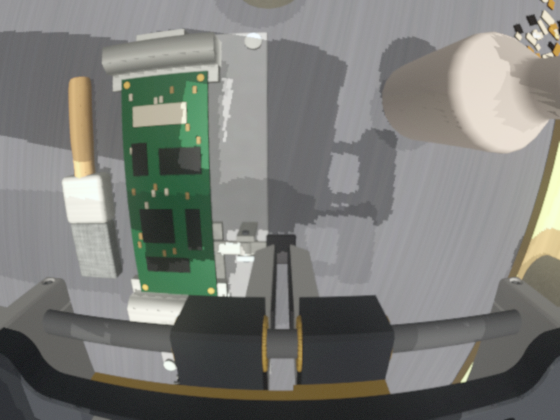

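View pics/s20.png

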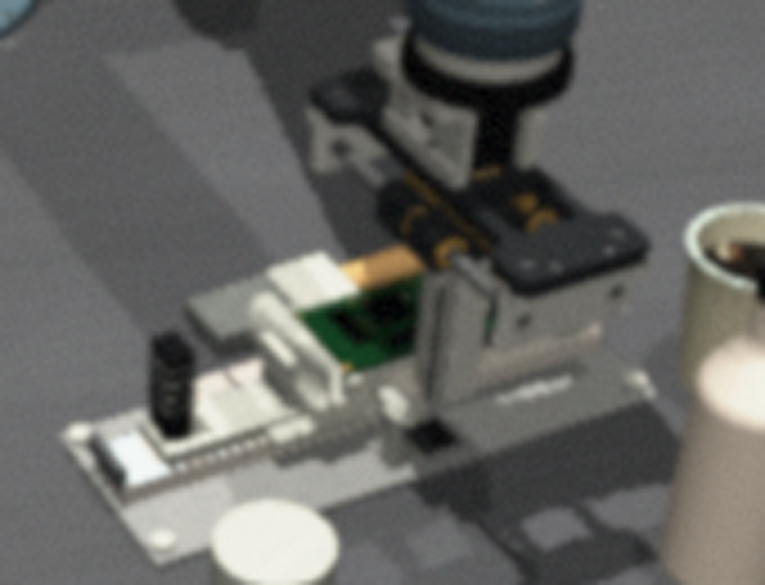

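```bash
python3 -m inch '[{"tx":0,"ty":-0.15,"tz":-1,"rx":0,"ry":0,"rz":0,"hand":0},{"tx":0,"ty":-0.15,"tz":-1.7,"rx":0,"ry":0,"rz":0,"hand":0},{"tx":0,"ty":-0.15,"tz":-2.1,"rx":0,"ry":0,"rz":0,"hand":0},{"tx":0,"ty":-0.15,"tz":-2.4,"rx":0,"ry":0,"rz":0,"hand":0},{"tx":0,"ty":-0.15,"tz":-2.7,"rx":0,"ry":0,"rz":0,"hand":0},{"tx":0,"ty":-0.15,"tz":-2.9,"rx":0,"ry":0,"rz":0,"hand":0},{"tx":0,"ty":-0.15,"tz":-3.1,"rx":0,"ry":0,"rz":0,"hand":0},{"tx":0,"ty":-0.15,"tz":-3.1,"rx":0,"ry":0,"rz":0,"hand":0}]'
python3 - <<'E'
from h import *
print(robot.observe()["force"])
im,d=robot.read_camera("wrist");cv2.imwrite("pics/w21.png",im)
E
```

```text
clock: 18.9
eef_pos: [0.575, 0.1784, 0.0349]
ee_rot: [0.624, 0.781, 0.001, 0.001]
force: [0.4, 0.2, 3.3]
width: 0.0004
[0.36848589 0.17379315 3.33403207]
```

View pics/w21.png

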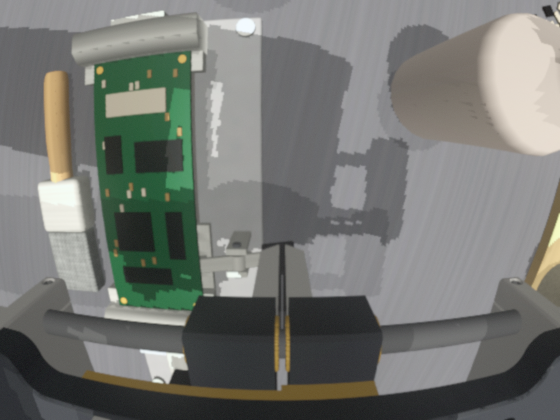

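Pressing (TCP 35 mm, 3 N), not yet released; press a bit further.

```bash
python3 -m inch '[{"tx":-0.2,"ty":0,"tz":-0.25,"rx":0,"ry":0,"rz":0,"hand":0},{"tx":-0.2,"ty":0,"tz":-0.45,"rx":0,"ry":0,"rz":0,"hand":0},{"tx":-0.2,"ty":0,"tz":-0.55,"rx":0,"ry":0,"rz":0,"hand":0},{"tx":-0.2,"ty":0,"tz":-0.55,"rx":0,"ry":0,"rz":0,"hand":0}]'
python3 - <<'E'
from h import *
print(robot.observe()["force"])
im,d=robot.read_camera("wrist");cv2.imwrite("pics/w22.png",im)
E
```

```text
clock: 19.28
eef_pos: [0.5748, 0.1784, 0.0317]
ee_rot: [0.624, 0.781, 0.002, 0.002]
force: [0.4, -1.1, 11.7]
width: 0.0003
[ 0.3937666  -1.14880335 11.73931636]
```

View pics/w22.png

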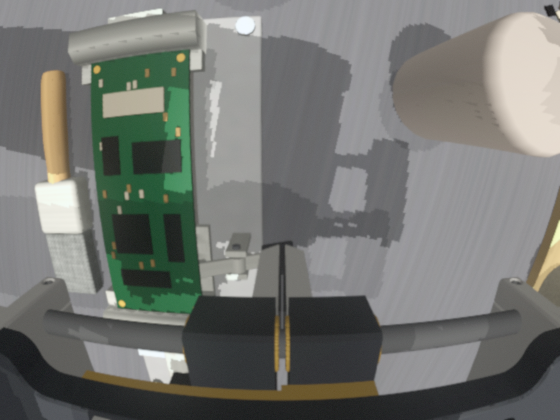

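```bash
python3 -m inch '[{"tx":0,"ty":0,"tz":-0.15,"rx":0,"ry":0,"rz":0,"hand":0},{"tx":0,"ty":0,"tz":-0.15,"rx":0,"ry":0,"rz":0,"hand":0},{"tx":0,"ty":0,"tz":1,"rx":0,"ry":0,"rz":0,"hand":0},{"tx":0,"ty":0,"tz":4,"rx":0,"ry":0,"rz":0,"hand":0},{"tx":0,"ty":0,"tz":8,"rx":0,"ry":0,"rz":0,"hand":0},{"tx":-4,"ty":-3,"tz":12,"rx":0,"ry":0,"rz":0,"hand":0},{"tx":-8,"ty":-6,"tz":14,"rx":0,"ry":0,"rz":0,"hand":0},{"tx":-12,"ty":-8,"tz":14,"rx":0,"ry":0,"rz":0,"hand":0},{"tx":-13,"ty":-8,"tz":14,"rx":0,"ry":0,"rz":0,"hand":0},{"tx":-13,"ty":-8,"tz":14,"rx":0,"ry":0,"rz":0,"hand":0},{"tx":-13,"ty":-8,"tz":14,"rx":0,"ry":0,"rz":0,"hand":0}]'
python3 - <<'E'
from h import *
import pickle
o=robot.observe();im,d=robot.read_camera("wrist");crop(im,280,480,10,310,2,"w23.png");pickle.dump((o,im,d),open("w23.pkl","wb"))
im,d=robot.read_camera("scene");crop(im,280,450,130,260,4.5,"s23.png")
im,d=robot.read_camera("top");crop(im,120,290,160,270,4.5,"t23.png");cv2.imwrite("pics/t23f.png",im)
E
```

```text
clock: 20.25
eef_pos: [0.4426, 0.0981, 0.1714]
ee_rot: [0.625, 0.781, 0.002, 0.002]
force: [1.2, -0.3, 0.1]
width: 0.0003
```

View pics/w23.png

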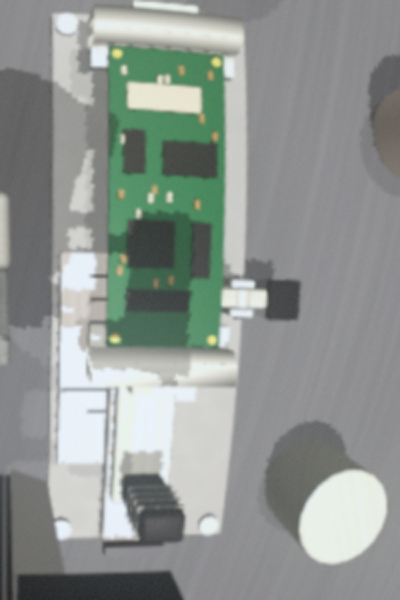

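View pics/s23.png

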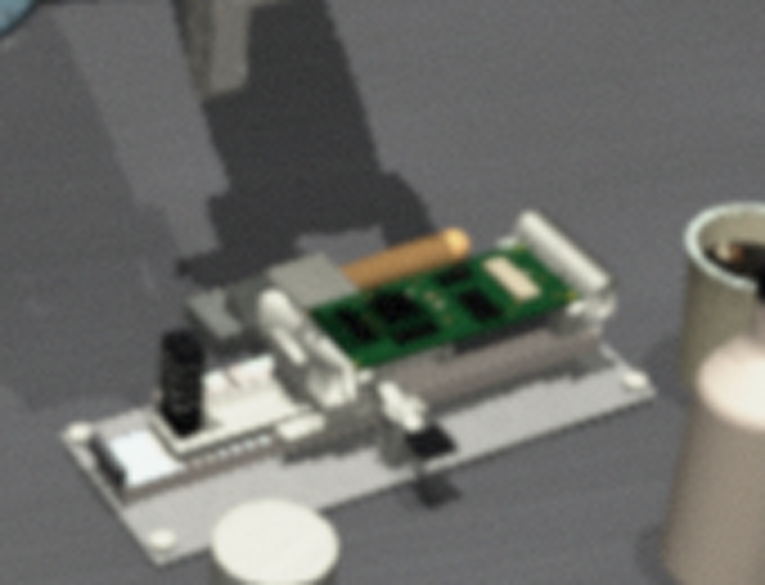

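View pics/t23.png

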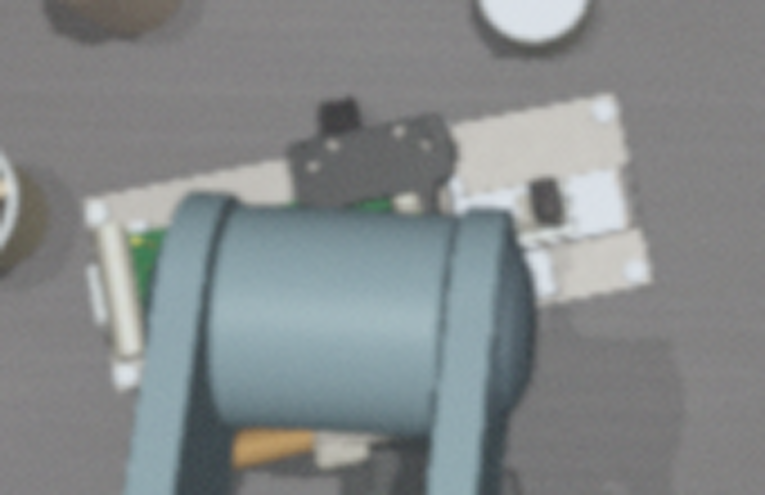

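```bash
python3 -m inch '[{"tx":-1,"ty":-3,"tz":1,"rx":0,"ry":0,"rz":0,"hand":0},{"tx":-2,"ty":-7,"tz":2,"rx":0,"ry":0,"rz":0,"hand":0},{"tx":-2,"ty":-11,"tz":3,"rx":0,"ry":0,"rz":0,"hand":0},{"tx":-2,"ty":-15,"tz":3,"rx":0,"ry":0,"rz":0,"hand":0},{"tx":-2,"ty":-18,"tz":3,"rx":0,"ry":0,"rz":0,"hand":0},{"tx":-2,"ty":-20,"tz":3,"rx":0,"ry":0,"rz":0,"hand":0},{"tx":-2,"ty":-20,"tz":3,"rx":0,"ry":0,"rz":0,"hand":0},{"tx":-2,"ty":-20,"tz":3,"rx":0,"ry":0,"rz":0,"hand":0}]'
python3 - <<'E'
from h import *
im,d=robot.read_camera("scene");cv2.imwrite("pics/s24.png",im)
im,d=robot.read_camera("top");cv2.imwrite("pics/t24.png",im);crop(im,130,280,170,260,5,"t24c.png")
a=cv2.imread("pics/top0.png");df=cv2.absdiff(a,im).max(2);cv2.imwrite("pics/df.png",np.clip(df.astype(int)*3,0,255).astype(np.uint8))
E
```

```text
clock: 21.07
eef_pos: [0.4259, -0.1018, 0.2011]
ee_rot: [0.625, 0.781, 0.002, 0.001]
force: [-0.5, 0.8, -0.0]
width: 0.0006
```

View pics/t24c.png

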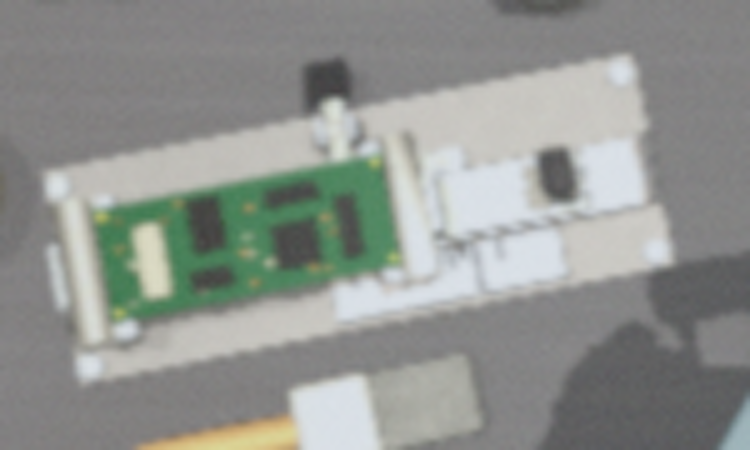

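View pics/t24.png

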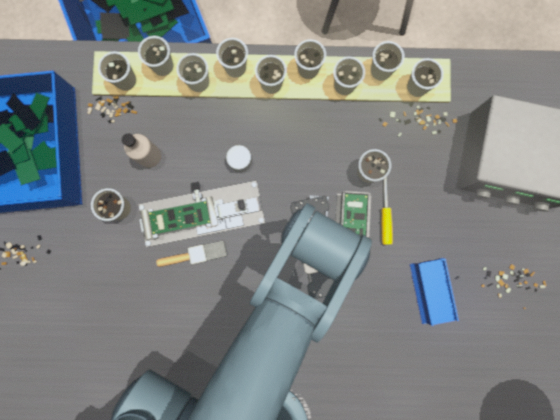

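View pics/df.png

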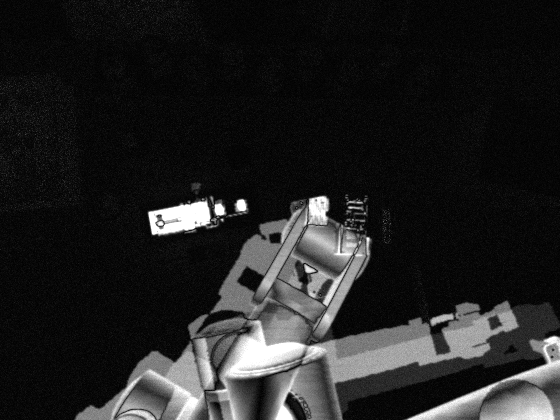

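View pics/s24.png

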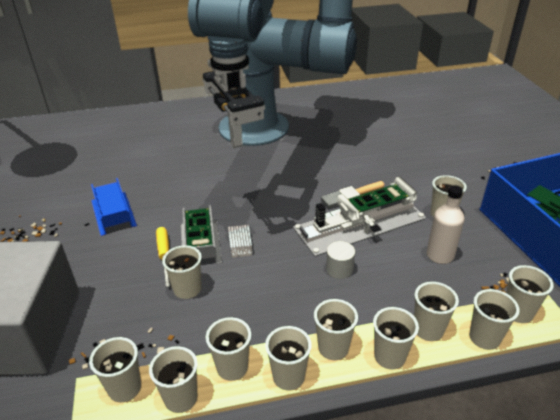

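```bash
python3 - <<'E'
from station import robot
print(robot.hand_in())
E
```

```text
the job is handed in; nothing more can be done
None
```

The top board is clamped level in the holder, and I handed the job in at about 21 s of the 72 s allowed.

- **Jaw:** I pulled it by the black grip to about 65 mm. When I let go, it settled with its pointer on the long mark, and a top picture measured it at 60 mm.
- **Board:** I slid the top board about 62 mm out of the tray, pinched it by its long edges and set it down level on both ledges. I then pressed the catch pad down about 10 mm, which took 12 N.

**Last checks:**
- **Clamping:** the jaw sprang in by about 6 mm, to about 0.054, and the board sits between both jaw faces. The catch went back to rest, and the robot is clear of everything.
- **Rest of the bench:** comparing top pictures from before and after shows changes only at the holder, the tray and the arm with its shadow. There was also a faint difference at the screwdriver, which I took to be image noise, since the arm never went near it.
- **Remaining boards:** the board below looked in place when I lifted the top one. In the final top picture the arm hid part of the tray, so I could not recheck its open end from above.
- **Disagreements:** the wrist camera measured the board about 7 mm too short, so I placed it using the drag distance and the top camera instead. The network's positions for the grip and catch pad were also off, so I used my own pixel measurements.

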